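# Load the curing stand with sample sticks

## Robot

A 6-joint arm with a two-finger parallel gripper is mounted at the origin on the work surface. World frame = base frame: x ahead of the robot, y to its left, z up, the work surface at z = 0. Lengths are in mm, angles in rad, forces in N, time in s.
With the tool pointing down it reaches from about 300 to 775 mm from the base axis. Payload 14.6 kg.
Tool frame: the origin (TCP) lies midway between the tips of the shut fingers; the grasp point (between the pads) lies 19 mm behind it (manip.grasp_offset is the distance from the TCP to the grasp point, in mm); z points along the fingers, y is the line along which they close (so a half turn about z gives the same grasp; the last joint's range is limited). The gripper opens to 94 mm and grips with 3 to 60 N. Pads are 16 mm wide; open, the fingers measure 119 mm over their backs; the gripper's body (75 mm by 177 mm) begins 78 mm behind the grasp point.
Start: joints at [-1.395, 0.3, 1.521, -0, 1.321, -0.067], TCP at [132.225, -533.859, 205.446] pointing down, gripper open.
Joint ranges: [-3.03, 3.03], [-0.79, 2.21], [0.23, 2.52], [-1.04, 4.18], [0, 3.07], [-2.55, 2.55]. Speed limits (rad/s): [2.22, 2.22, 2.57, 3.14, 3.14, 3.14].

## Interface

Orientations are given as [roll, pitch, yaw] about the fixed x, y, z axes, in that order (R = Rz(yaw) Ry(pitch) Rx(roll)).
In Python, from cell import manip, viewer gives the robot as it stands. The module is installed in compiled form; this text tells all that it offers.
- The arm moves only by the tool move_arm, never from a script. Its argument "moves" is a list of rows, each a list of 4 numbers: the shift along the tool's x, y, z in m, then the turn about the tool's z in rad. A call has 1 to 12 rows; each row is the pose to reach, as a shift and turn from the pose commanded when the call began, along the tool's axes at that moment; what a row does not reach only later rows make up. A row lasts 1/10 s, in which the tool goes at most 50 mm and 8.59 degrees, less where a joint would pass 70% of its speed; a pose out of reach is approached as far as the arm can. A call with a gripper value outside its range is refused whole. "jaw" is the finger opening in m, from 0 to 0.094, set as the call begins (left out, the last holds). The fingers move at their own pace and stop on an object; "squeeze" is the grip in N (left out, the last holds). Time passes only in rows, so rows that repeat a pose let the fingers close. It gives the time, the measured TCP pose, the force, the opening and the grip force at its end, in the units of the state.
- manip.read_state(): the state, without advancing time (a new reading comes with each control period).
- viewer.camera(name): name is "side" or "top" or "wrist"; returns a dict with "frame" (480x640x3 uint8, blue, green, red), "z_map" (480x640 float32, mm along the optical axis (not along the pixel's ray), 0 where there is no reading), "fx", "fy", "cx", "cy" (pixels), "origin" and "orientation" of the camera in the world. Camera axes: x right, y down, z forward; pixel columns grow to the right and rows downward; lengths in mm; the calibration is good to about 2 mm. A picture is of the moment at which its call begins.
- manip.sign_off(): hands the job in; it is judged then, once.
The state is a dict: "clock": time; "joints": joint angles; "qd": joint speeds; "effort": joint torques, N m; "eef_pos": TCP position; "eef_rot": TCP orientation; "wrist_force": force on the tool from outside, world axes, zero at the start; "moment": the same for the moment, N m; "finger_gap": finger opening in mm; "finger_force": force on a finger pad.
Only numpy, scipy, OpenCV 4.12 (cv2) and the standard library are available. Lean on these libraries where they do the work, as an engineer would, in place of code of your own. Each camera call takes 0.05 s, during which the arm holds its last target. There are 200 camera calls.

## Task

Load the curing stand: first push the red mushroom stop fully down so that the lamp is off, then lift the amber lid off the stand by its knob and set it upright on the bench, clear of the stand. Stand every lacquered sample stick on end in the stand's slots, one to a slot, right down to the slot's floor (either end down), and then put the lid back on, seated on the stand's shoulder. Last, reset the stop: turn the red head clockwise as far as it goes and pull it fully up again; leave everything else on the bench where it is.

Things in the scene. Friction and masses are not known exactly. Their poses are not given: they have to be found in the camera images.
- stand: Curing stand fixed to the bench: grey body 130 (x) x 142 (y) mm with a flat shoulder 55 high; on it an aluminium block 86 x 98, up to 80 high, with 2 x 2 slots open at the top. Each slot is 30 x 30, centred at x = +-22, y = +-28 from the origin, floor at 8, rim at 80. Origin: centre of the underside; z up. The lid sits around the block, on the shoulder.
- lid: Loose deep amber lid, open below, about 350 g: outside 112 (x) x 124 (y) x 86 mm high, walls 4, inside 104 x 116 and 82 deep; black upright round knob on the middle of its top, 34 across, 36 high (86 to 122 above the bottom edge). Origin: centre of the bottom edge; z up. Seated, its origin is 55 above the stand's underside, with 9 play each way; either way round.
- stop_push (a joint): Red mushroom stop head, how far it is pushed down: 0 up, 0.008 m fully down. Takes 5 to 6 N to push down; friction keeps it where it is left. Pulling it up takes 3 to 4 N.
- stop_turn (a joint): Turn of the same red head, rad: 0 at first, 1.2 at its stop, growing clockwise seen from above; stays where left, takes about 0.03 N m. Turning alone does not raise a pushed-down head: it is reset by turning it and pulling it up.
- stop_top (a point): Centre of the top of the red mushroom head: 42 mm across from 6 to 20 above its underside, 26 high in all, rounded on top, a white line across it. Its underside is 18 above a yellow box (90 x 90 x 50 high) when up, 10 when down; a black collar 50 across, 4 high lies on the box under it.
- stick0: Lacquered wooden sample stick with a red band round the middle, 120 long, 18 x 18, about 40 g. Origin at its middle, x along its length; both ends are alike. At first it lies on the bench. May be absent.
- stick1: Lacquered wooden sample stick with a blue band round the middle, 120 long, 18 x 18, about 40 g. Origin at its middle, x along its length; both ends are alike. At first it lies on the bench. May be absent.
- stick2: Lacquered wooden sample stick with a green band round the middle, 120 long, 18 x 18, about 40 g. Origin at its middle, x along its length; both ends are alike. At first it lies on the bench. May be absent.
- stick3: Lacquered wooden sample stick with a yellow band round the middle, 120 long, 18 x 18, about 40 g. Origin at its middle, x along its length; both ends are alike. At first it lies on the bench. May be absent.
- bowl: White ceramic bowl, 150 across, 65 high; bystander, to be left alone.
- can: Pale can, 84 across, 110 high; bystander, to be left alone.
- jar: Amber jar with a white cap, 70 across, 100 high; bystander, to be left alone.
- block: Cork sanding block, 60 x 100 x 30 high; bystander, to be left alone.
- tape: Blue roll of tape lying flat, 80 across, 24 high; bystander, to be left alone.
- brush: Black-handled brush about 200 long lying flat; bystander, to be left alone.
- knife: Wooden-handled spatula about 240 long lying flat; bystander, to be left alone.
Things that resemble listed ones, but are neither listed nor needed, are in the scene too. Of the things shaped like the stand, the grey one is meant. Leave any turquoise look-alike of the stick3 alone.

How it is judged:
By the outcome, as a careful person would: the job done as asked, in the order asked, and still so for the second after the job is handed in, with the robot touching nothing.
Of stick0, stick1, stick2, stick3 only 3 to 4 are there at a start; the rules pass over those that are not, and their reading is None.
At some moment in a run one of stick0, stick1, stick2, stick3 may be knocked a few centimetres aside while the robot is not near it.
It also fails if it takes over 210 s, if anything falls off the work surface, if the arm or the gripper's body presses on something with over 40 N, if the wrist force passes 120 N, or if a joint passes its speed limit or range.

## Working session

There is one attempt and no reset: what is moved stays moved. The work goes in short steps, Python scripts to look and compute and a tool call to move; the robot and the scene stay as the last step left them, time stands still between calls to the robot, and variables do not carry over. Pictures are saved under pics/ and viewed, at most 14 in all, crops included, and the job is handed in when it is done.

Besides the shell and the picture viewer there is one more tool, called after "Request:" as name(argument=value, ...), one argument or row to a line, values as JSON. move_arm: Moves the arm, as the interface text tells. Its arguments: {"type":"object","properties":{"moves":{"type":"array"},"jaw":{"type":"number"},"squeeze":{"type":"number"}},"required":["moves"]}

```bash
mkdir -p pics; cat > h.py <<'E'
import numpy as np, cv2
from scipy.spatial.transform import Rotation as Ro
from cell import manip, viewer
def cam(n):
    c=viewer.camera(n); o=np.array(c["orientation"],float)
    R=o if o.shape==(3,3) else (Ro.from_euler('xyz',o).as_matrix() if o.size==3 else None)
    c["R"]=R; c["o"]=np.array(c["origin"],float); return c
def pts(c):
    v,u=np.mgrid[0:480,0:640]; z=c["z_map"]
    P=np.stack([(u-c["cx"])/c["fx"]*z,(v-c["cy"])/c["fy"]*z,z],-1)
    return P@c["R"].T+c["o"]
def ray(c,u,v,h):
    d=c["R"]@np.array([(u-c["cx"])/c["fx"],(v-c["cy"])/c["fy"],1]); return c["o"]+d*(h-c["o"][2])/d[2]
def st():
    s=manip.read_state(); print({k:np.round(s[k],3).tolist() for k in s}); return s
E
python3 - <<'E'
from h import *
s=st()
for n in("top","side","wrist"):
    c=cam(n); print(n,c["origin"],c["orientation"],c["fx"],c["cx"],c["cy"]); cv2.imwrite(f"pics/{n}0.png",c["frame"]); np.savez(f"{n}0.npz",f=c["frame"],P=pts(c))
E
```

```text
{'clock': 0.0, 'joints': [-1.395, 0.3, 1.522, 0.0, 1.321, -0.067], 'qd': [0.001, 0.002, -0.001, -0.001, -0.001, -0.0], 'effort': [0.002, -53.181, -35.274, 0.071, 0.024, -0.0], 'eef_pos': [132.2, -533.591, 204.888], 'eef_rot': [-3.14, -0.0, 0.243], 'wrist_force': [-0.243, 0.865, -0.035], 'moment': [0.029, -0.008, 0.038], 'finger_force': 0.0, 'finger_gap': 94.161}
top [ 447.10027009  -35.69136353 1436.38158336] [-3.06578251  0.00422145 -1.59003759] 473.6643259432452 317.4450173650365 238.234861932058
side [ 17.75495055 863.74791965 854.79026336] [-2.2008062  -0.00416731 -2.60500037] 475.57508418036 324.02231870815297 240.72100129784317
wrist [ 201.10697259 -516.87704155  383.70364464] [ 2.89449699e+00  1.20454556e-03 -1.32740770e+00] 382.89695074410866 320.5353080742117 240.59239651071454
```

View pics/top0.png

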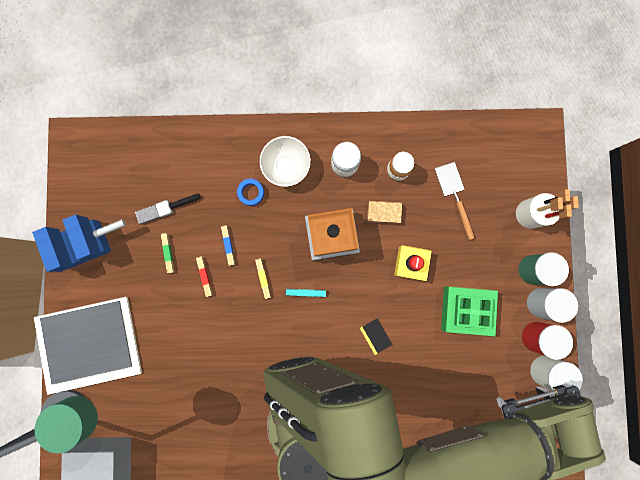

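View pics/side0.png

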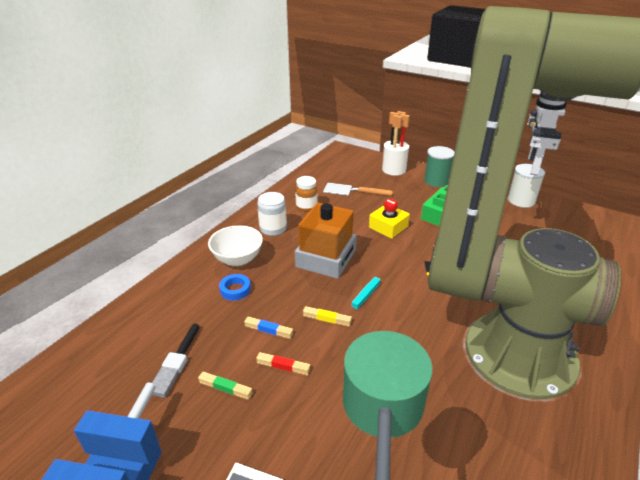

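The top view shows these candidates:
- **Sticks:** green (167,253), red (204,277), blue (228,245) and yellow (262,278). The turquoise one at (306,293) is a look-alike and I'll leave it.
- **Stand:** the grey stand with the amber lid is at (332,233). The green stand at (471,311) is a decoy.
- **Stop:** red head on the yellow box at (413,263). The amber jar at (401,165) is a bystander.

Next I'll measure them.

```bash
cat >> h.py <<'E'
def blobs(P,m,amin=15):
    n,l,s,ce=cv2.connectedComponentsWithStats(m.astype(np.uint8))
    for i in range(1,n):
        if s[i,4]<amin: continue
        q=P[l==i]; r=cv2.minAreaRect(q[:,:2].astype(np.float32))
        b=cv2.boxPoints(r); e=b[1]-b[0]; f=b[2]-b[1]; g=e if np.hypot(*e)>np.hypot(*f) else f
        print("px",ce[i].round(0),"n",s[i,4],"xy",np.round(r[0],1),"size",np.round(r[1],1),"longyaw",round(float(np.arctan2(g[1],g[0])%np.pi),3),"z",np.percentile(q[:,2],[5,50,95]).round(1))
E
python3 - <<'E'
from h import *
d=np.load("top0.npz");P=d["P"];f=d["f"]
hsv=cv2.cvtColor(f,cv2.COLOR_BGR2HSV); z=P[...,2]
print("bench z",np.median(z[300:340,180:260]))
roi=np.zeros(z.shape,bool); roi[140:345,110:510]=1
print("low");blobs(P,roi&(z>9)&(z<40),40)
print("lidtop");blobs(P,roi&(z>130)&(z<150),40)
print("knob");blobs(P,roi&(z>165)&(z<200),10)
print("shoulder");blobs(P,roi&(z>45)&(z<60),40)
H=hsv[...,0];S=hsv[...,1]
red=((H<5)|(H>174))&(S>190)
print("red");blobs(P,roi&red&(z>60),10)
print("tall");blobs(P,roi&(z>60),40)
im=cv2.resize(f[190:340,130:450],(800,375),interpolation=cv2.INTER_CUBIC);cv2.imwrite("pics/crop0.png",im)
E
```

```text
bench z 0.8588258598631455
low
px [285. 162.] n 967 xy [781.7  60.1] size [122.5 125.6] longyaw 2.192 z [10.5 22.8 37.3]
px [343. 173.] n 49 xy [ 753.6 -116.9] size [76.2 25.2] longyaw 1.497 z [10.7 27.4 37.5]
px [394. 176.] n 51 xy [ 742.9 -267. ] size [65.8 24. ] longyaw 0.906 z [13.1 25.7 39. ]
px [250. 192.] n 352 xy [698.4 169. ] size [77.9 76.8] longyaw 0.765 z [14.2 24.5 29. ]
px [464. 219.] n 266 xy [ 614.9 -472.8] size [147.8  19.5] longyaw 0.301 z [10.9 18.4 24.7]
px [163. 209.] n 667 xy [659.4 419. ] size [ 43.1 199.6] longyaw 1.923 z [12.2 18.8 24. ]
px [384. 212.] n 704 xy [ 626.7 -233.6] size [101.1  66.2] longyaw 1.506 z [23.6 30.3 35.3]
px [227. 245.] n 264 xy [539.1 238.9] size [120.2  19. ] longyaw 0.187 z [12.9 18.5 23.4]
px [167. 253.] n 277 xy [519.3 421.8] size [119.3  21.7] longyaw 0.171 z [10.9 17.9 23.9]
px [397. 260.] n 48 xy [ 483.8 -266.8] size [ 4.5 87.8] longyaw 2.943 z [ 9.7 24.4 37.1]
px [204. 276.] n 272 xy [446.7 311.1] size [119.2  21.2] longyaw 0.25 z [12.5 18.1 23.9]
px [263. 278.] n 259 xy [437.9 134.5] size [119.4  19.3] longyaw 0.225 z [14.  18
[... 1335 characters left out ...]
7.7] size [419.1  70.8] longyaw 0.288 z [60.7 64.9 69.4]
px [296. 167.] n 139 xy [642.5  43.5] size [400.8 131.3] longyaw 0.068 z [60.6 64.6 70.5]
px [346. 158.] n 728 xy [631.4 -99.8] size [ 81.7 381.6] longyaw 3.018 z [ 78.4 109.3 114.5]
px [401. 164.] n 480 xy [ 759.1 -278.9] size [65.2 63.3] longyaw 0.177 z [ 68.7  99.4 104.7]
px [333. 232.] n 1910 xy [536.7 -78.7] size [167.6 135.9] longyaw 0.121 z [136.2 141.8 176.3]
px [117. 225.] n 112 xy [534.6 263.4] size [622.   38.8] longyaw 1.349 z [68.8 78.2 82.6]
px [416. 263.] n 182 xy [ 470.6 -183.1] size [ 39.8 295.8] longyaw 1.595 z [82.5 92.9 99.1]
px [474. 312.] n 804 xy [ 361.7 -279.4] size [507.5  96. ] longyaw 1.421 z [63.4 79.8 85.2]
```

View pics/crop0.png

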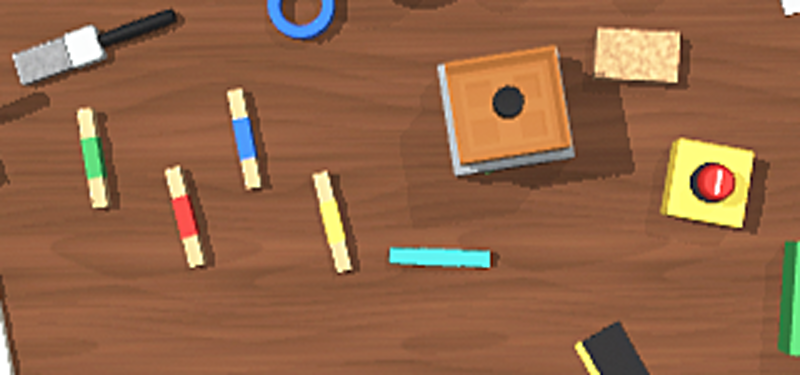

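The crop confirms four banded sticks (yellow at about (330,222), green (90,157), red (185,217) and blue (243,140) in crop pixels). It also shows the plain turquoise decoy, the lidded grey stand and the red stop. Sizes and heights match the description. Next comes the stop press.

```bash
cat >> h.py <<'E'
def go(*ts):  # ts: (x,y,z,yaw) mm/rad targets -> rows
    s=manip.read_state(); p=np.array(s["eef_pos"]); y=s["eef_rot"][2]
    print("at",p.round(1),"yaw",round(y,3),"j6",round(s["joints"][5],2),"F",np.round(s["wrist_force"],1),"gap",round(s["finger_gap"],1))
    for t in ts:
        w=(np.array(t[:3])-p)/1000; c,n=np.cos(y),np.sin(y)
        dy=-(t[3]-y); dy=(dy+np.pi/2)%np.pi-np.pi/2
        print(np.round([c*w[0]+n*w[1], n*w[0]-c*w[1], -w[2], dy],4).tolist())
E
python3 -c "
from h import *
go((474.3,-311.7,125,.243),(474.3,-311.7,84,.243))"
```

```text
at [ 132.2 -533.7  205. ] yaw 0.243 j6 -0.07 F [ 0.1 -0.5 -0.5] gap 94.1
[0.3854, -0.1332, 0.08, -0.0002]
[0.3854, -0.1332, 0.121, -0.0002]
```

Request:
move_arm(
  moves=[
    [0.3854,-0.1332,0.08,0],
    [0.3854,-0.1332,0.08,0],
    [0.3854,-0.1332,0.08,0],
    [0.3854,-0.1332,0.08,0],
    [0.3854,-0.1332,0.08,0],
    [0.3854,-0.1332,0.08,0],
    [0.3854,-0.1332,0.08,0],
    [0.3854,-0.1332,0.08,0],
    [0.3854,-0.1332,0.08,0],
    [0.3854,-0.1332,0.08,0],
    [0.3854,-0.1332,0.08,0],
    [0.3854,-0.1332,0.08,0],
  ],
  jaw=0,
  squeeze=10,
)

```text
clock: 1.35
eef_pos: [473.3, -313.0, 125.8]
eef_rot: [3.141, -0.0, 0.241]
wrist_force: [-0.7, 0.0, 0.4]
finger_gap: 2.3
finger_force: 0.0
```

Request:
move_arm(
  moves=[
    [0,0,0.01,0],
    [0,0,0.02,0],
    [0,0,0.026,0],
    [0,0,0.03,0],
    [0,0,0.033,0],
    [0,0,0.036,0],
    [0,0,0.038,0],
    [0,0,0.04,0],
    [0,0,0.04,0],
    [0,0,0.04,0],
  ],
)

```text
clock: 2.35
eef_pos: [474.4, -312.1, 86.2]
eef_rot: [3.141, -0.0, 0.243]
wrist_force: [-4.5, 1.8, 10.1]
finger_gap: 0.3
finger_force: 4.8
```

Request:
move_arm(
  moves=[
    [0,0,0.003,0],
    [0,0,0.003,0],
    [0,0,0.003,0],
  ],
)

```text
clock: 2.65
eef_pos: [474.9, -312.5, 85.7]
eef_rot: [3.139, -0.002, 0.243]
wrist_force: [-12.9, 6.3, 34.9]
finger_gap: 0.7
finger_force: 17.2
```

```bash
python3 -c "
from h import *
go((474,-312,200,.243),(562.9,-74.2,200,.138),(562.9,-74.2,147,.138))"
```

```text
at [ 474.9 -312.5   85.7] yaw 0.243 j6 0.68 F [-12.9   6.3  34.9] gap 0.7
[-0.0008, -0.0007, -0.1143, -0.0001]
[0.1427, -0.2101, -0.1143, 0.1049]
[0.1427, -0.2101, -0.0613, 0.1049]
```

Request:
move_arm(
  moves=[
    [0,0,-0.05,0],
    [0,0,-0.1,0],
    [0,0,-0.12,0],
    [0.1427,-0.2101,-0.118,0.105],
    [0.1427,-0.2101,-0.118,0.105],
    [0.1427,-0.2101,-0.118,0.105],
    [0.1427,-0.2101,-0.118,0.105],
    [0.1427,-0.2101,-0.118,0.105],
    [0.1427,-0.2101,-0.118,0.105],
    [0.1427,-0.2101,-0.118,0.105],
    [0.1427,-0.2101,-0.118,0.105],
    [0.1427,-0.2101,-0.118,0.105],
  ],
  jaw=0.07,
)

```text
clock: 3.85
eef_pos: [562.0, -75.0, 200.4]
eef_rot: [3.142, -0.0, 0.136]
wrist_force: [-0.3, -0.1, -0.1]
finger_gap: 69.9
finger_force: 0.0
```

```bash
python3 -c "
from h import *
go((562.9,-74.2,147,.138),(395,-150,210,.138))"
```

```text
at [562.  -75.  200.4] yaw 0.136 j6 1.24 F [-0.3 -0.1 -0.1] gap 69.9
[0.001, -0.0006, 0.0534, -0.002]
[-0.1757, 0.0517, -0.0096, -0.002]
```

Request:
move_arm(
  moves=[
    [0,0,0.025,0],
    [0,0,0.05,0],
    [0,0,0.053,0],
    [0,0,0.053,0],
  ],
)

```text
clock: 4.25
eef_pos: [562.1, -74.4, 147.6]
eef_rot: [-3.141, 0.001, 0.137]
wrist_force: [-0.0, -0.9, 0.2]
finger_gap: 70.0
finger_force: 0.0
```

Request:
move_arm(
  moves=[
    [0,0,0,0],
    [0,0,0,0],
    [0,0,0,0],
    [0,0,0,0],
    [0,0,0,0],
    [0,0,0,0],
  ],
  jaw=0.02,
  squeeze=35,
)

```text
clock: 4.85
eef_pos: [562.4, -73.8, 147.6]
eef_rot: [3.141, -0.0, 0.138]
wrist_force: [0.3, -1.6, 0.3]
finger_gap: 33.5
finger_force: 35.0
```

Request:
move_arm(
  moves=[
    [0,0,-0.015,0],
    [0,0,-0.035,0],
    [0,0,-0.055,0],
    [0,0,-0.068,0],
    [0,0,-0.068,0],
    [0,0,-0.068,0],
  ],
)

```text
clock: 5.45
eef_pos: [562.0, -73.6, 214.5]
eef_rot: [-3.141, 0.001, 0.138]
wrist_force: [-0.8, -0.5, -4.4]
finger_gap: 33.4
finger_force: 35.0
```

```bash
python3 -c "
from h import *
go((395,-150,215,.138))"
```

```text
at [562.  -73.6 214.5] yaw 0.138 j6 1.24 F [-0.8 -0.5 -4.4] gap 33.4
[-0.1759, 0.0527, -0.0005, -0.0002]
```

Request:
move_arm(
  moves=[
    [-0.03,0.009,0,0],
    [-0.06,0.018,0,0],
    [-0.09,0.027,0,0],
    [-0.12,0.036,0,0],
    [-0.15,0.045,0,0],
    [-0.176,0.053,0,0],
    [-0.176,0.053,0.03,0],
    [-0.176,0.053,0.06,0],
    [-0.176,0.053,0.09,0],
    [-0.176,0.053,0.11,0],
    [-0.176,0.053,0.117,0],
    [-0.176,0.053,0.117,0],
  ],
)

```text
clock: 6.65
eef_pos: [394.7, -150.0, 97.5]
eef_rot: [-3.14, 0.002, 0.138]
wrist_force: [0.1, -1.5, -2.3]
finger_gap: 33.4
finger_force: 35.0
```

Request:
move_arm(
  moves=[
    [0,0,0.003,0],
    [0,0,0.005,0],
    [0,0,0.005,0],
  ],
)

```text
clock: 6.95
eef_pos: [395.4, -150.4, 93.8]
eef_rot: [3.141, -0.001, 0.138]
wrist_force: [0.1, 0.5, -4.1]
finger_gap: 33.7
finger_force: 35.0
```

Request:
move_arm(
  moves=[
    [0,0,0.0015,0],
    [0,0,0.0015,0],
    [0,0,0.0015,0],
  ],
)

```text
clock: 7.25
eef_pos: [395.8, -150.5, 92.6]
eef_rot: [3.141, -0.001, 0.138]
wrist_force: [1.0, 0.8, 4.9]
finger_gap: 33.0
finger_force: 35.0
```

Request:
move_arm(
  moves=[
    [0,0,0,0],
    [0,0,0,0],
    [0,0,0,0],
    [0,0,-0.05,0],
    [0,0,-0.1,0],
    [0,0,-0.11,0],
    [0,0,-0.11,0],
  ],
  jaw=0.07,
)

```text
clock: 7.95
eef_pos: [395.7, -150.6, 203.1]
eef_rot: [3.14, -0.003, 0.138]
wrist_force: [0.3, -0.1, -0.6]
finger_gap: 69.7
finger_force: 0.0
```

```bash
python3 - <<'E'
from h import *
c=cam("top");P=pts(c);z=P[...,2];cv2.imwrite("pics/top1.png",cv2.resize(c["frame"][140:350,110:500],(780,420)))
roi=np.zeros(z.shape,bool); roi[140:345,110:510]=1
H,S,V=cv2.split(cv2.cvtColor(c["frame"],cv2.COLOR_BGR2HSV))
blobs(P,roi&(z>9)&(z<30),200)
print('lid');blobs(P,roi&(z>81)&(z<91)&(np.abs(P[...,0]-400)<120),60)
print('block');blobs(P,roi&(z>74)&(z<87)&(np.abs(P[...,0]-563)<80)&(np.abs(P[...,1]+74)<80),60)
E
```

```text
px [285. 163.] n 740 xy [781.   60.3] size [113.5 113. ] longyaw 1.162 z [ 9.9 18.  28.6]
px [250. 192.] n 344 xy [699.7 169.4] size [79.6 78.6] longyaw 0.338 z [12.4 23.9 28.8]
px [464. 219.] n 271 xy [ 614.2 -473.6] size [149.6  23.2] longyaw 0.259 z [11.  17.7 23.6]
px [163. 209.] n 665 xy [658.4 418. ] size [ 42.1 198.7] longyaw 1.88 z [12.9 18.6 23.9]
px [386. 214.] n 220 xy [ 629.4 -235.5] size [103.9  60.8] longyaw 1.494 z [13.6 27.6 29.8]
px [227. 245.] n 255 xy [539.  239.2] size [119.2  19.2] longyaw 0.186 z [13.7 18.7 23.9]
px [167. 253.] n 274 xy [519.  421.7] size [119.   21.6] longyaw 0.17 z [12.7 18.5 23.5]
px [204. 277.] n 274 xy [446.9 311. ] size [119.4  20.9] longyaw 0.248 z [11.6 18.4 23.8]
px [263. 278.] n 259 xy [437.9 134.6] size [119.4  18.8] longyaw 0.234 z [12.7 18.8 23.1]
px [305. 293.] n 251 xy [392.9   7. ] size [117.   18.4] longyaw 1.513 z [14.4 18.9 23.7]
px [120. 323.] n 948 xy [319.  554.3] size [137.5  74.2] longyaw 0.018 z [10.5 16.8 22.8]
lid
px [416. 263.] n 142 xy [ 474.6 -312. ] size [37.8 38.1] longyaw 2.799 z [82.3 86.  90.3]
px [374. 274.] n 105 xy [ 441.6 -183.6] size [32.9 45.4] longyaw 1.673 z [82.5 86.7 90.1]
px [345. 279.] n 186 xy [ 431.7 -115.6] size [32.9 64.5] longyaw 1.717 z [83.5 86.5 90.4]
px [473. 316.] n 125 xy [ 325.3 -465. ] size [48. 69.] longyaw 2.999 z [81.2 82.8 86.5]
block
px [332. 233.] n 582 xy [563.5 -74.4] size [86.2 98.2] longyaw 1.71 z [76.  80.7 84.7]
```

View pics/top1.png

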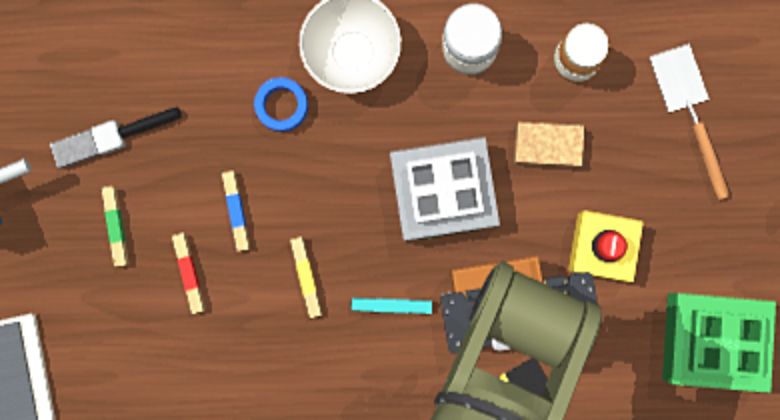

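Picture 4 shows the stand uncovered with four empty slots, around (445,187) in the picture. The lid is upright on the bench near (500,275), and the sticks have not moved. Next is the yellow stick, gripped lightly near one end.

```bash
python3 -c "
from h import *
go((486.6,146,60,.23))"
```

```text
at [ 395.1 -150.3  201.4] yaw 0.138 j6 0.98 F [ 0.1 -0.7 -1.2] gap 70.2
[0.1313, -0.2809, 0.1414, -0.0922]
```

Request:
move_arm(
  moves=[
    [0.131,-0.281,0.04,-0.092],
    [0.131,-0.281,0.04,-0.092],
    [0.131,-0.281,0.04,-0.092],
    [0.131,-0.281,0.04,-0.092],
    [0.131,-0.281,0.04,-0.092],
    [0.131,-0.281,0.04,-0.092],
    [0.131,-0.281,0.04,-0.092],
    [0.131,-0.281,0.141,-0.092],
    [0.131,-0.281,0.141,-0.092],
    [0.131,-0.281,0.141,-0.092],
    [0.131,-0.281,0.141,-0.092],
  ],
  jaw=0.04,
  squeeze=3,
)

```text
clock: 9.1
eef_pos: [486.0, 145.5, 60.8]
eef_rot: [3.142, 0.003, 0.229]
wrist_force: [0.3, 0.9, 0.8]
finger_gap: 40.2
finger_force: 0.0
```

```bash
python3 -c "
from h import *
go((486.6,146,6,.23))
c=cam('wrist');cv2.imwrite('pics/w1.png',c['frame'])"
```

```text
at [486.  145.5  60.8] yaw 0.229 j6 1.56 F [0.3 0.9 0.8] gap 40.2
[0.0007, -0.0003, 0.0548, -0.0006]
```

View pics/w1.png

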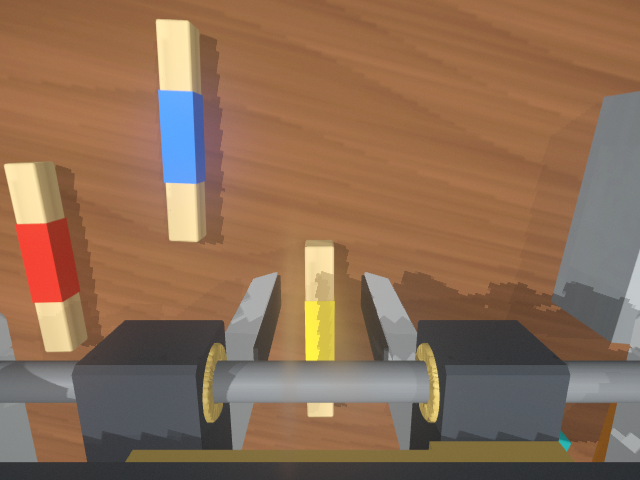

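The wrist view shows the yellow stick (320,330) centred between the fingers and in line with the tool. I'll go down, grip at 3 N and lift a little to see whether it swings.

Request:
move_arm(
  moves=[
    [0,0,0.03,0],
    [0,0,0.05,0],
    [0,0,0.055,0],
    [0,0,0.055,0],
  ],
)

```text
clock: 9.55
eef_pos: [487.2, 146.0, 7.4]
eef_rot: [3.142, -0.002, 0.23]
wrist_force: [0.2, 0.9, -0.5]
finger_gap: 40.0
finger_force: 0.0
```

Request:
move_arm(
  moves=[
    [0,0,0,0],
    [0,0,0,0],
    [0,0,0,0],
    [0,0,0,0],
  ],
  jaw=0.01,
)

```text
clock: 9.95
eef_pos: [486.8, 146.1, 6.6]
eef_rot: [3.142, -0.001, 0.23]
wrist_force: [-0.0, -0.0, 4.6]
finger_gap: 17.9
finger_force: 3.0
```

Request:
move_arm(
  moves=[
    [0,0,-0.01,0],
    [-0.003,0,-0.02,0],
    [-0.005,0,-0.03,0],
    [-0.01,0,-0.04,0],
    [-0.01,0,-0.04,0],
  ],
)

```text
clock: 10.45
eef_pos: [476.8, 143.8, 47.6]
eef_rot: [3.142, -0.002, 0.23]
wrist_force: [-0.6, -0.5, -0.2]
finger_gap: 18.0
finger_force: 3.0
```

```bash
python3 -c "
from h import *
c=cam('side');cv2.imwrite('pics/s1.png',cv2.resize(c['frame'][200:400,180:440],(780,600)))"
```

```text
(no output)
```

View pics/s1.png

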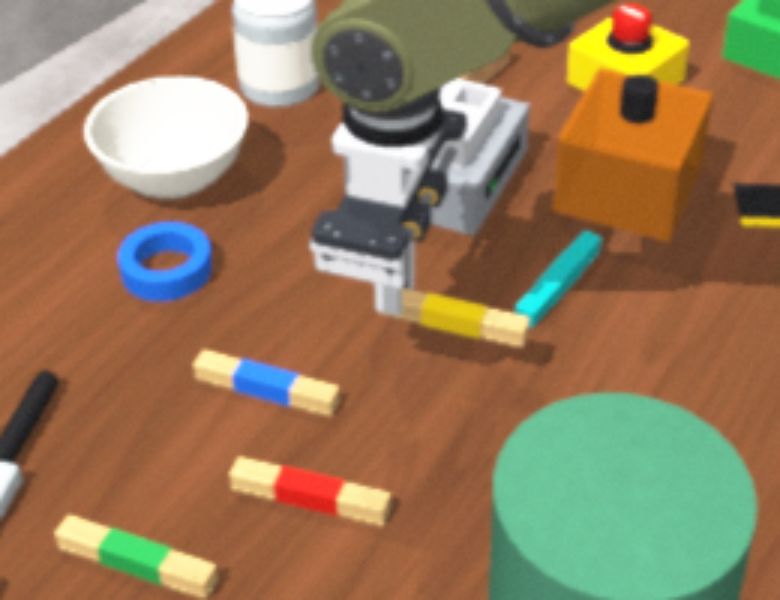

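The side view shows the yellow stick, about (465,315), lifted level, so the 3 N grip holds it stiff. I'll ease the jaw off by fractions of a millimetre until gravity swings it.

Request:
move_arm(
  moves=[
    [0,0,0,0],
    [0,0,0,0],
  ],
  jaw=0.0178,
)

```text
clock: 10.7
eef_pos: [476.5, 143.7, 45.6]
eef_rot: [3.142, 0.001, 0.23]
wrist_force: [0.3, -0.0, -0.2]
finger_gap: 18.1
finger_force: 3.0
```

Request:
move_arm(
  moves=[
    [0,0,0,0],
    [0,0,0,0],
  ],
  jaw=0.0179,
)

```text
clock: 10.9
eef_pos: [476.6, 143.7, 45.7]
eef_rot: [3.142, 0.0, 0.23]
wrist_force: [-0.1, 0.6, 0.7]
finger_gap: 17.9
finger_force: 3.0
```

Request:
move_arm(
  moves=[
    [0,0,0,0],
    [0,0,0,0],
  ],
  jaw=0.018,
)

```text
clock: 11.1
eef_pos: [476.7, 143.7, 45.9]
eef_rot: [-3.142, 0.0, 0.23]
wrist_force: [-0.2, -0.2, 0.1]
finger_gap: 17.8
finger_force: 0.0
```

Request:
move_arm(
  moves=[
    [0,0,0,0],
  ],
  jaw=0.0181,
)

```text
clock: 11.2
eef_pos: [476.7, 143.7, 45.9]
eef_rot: [-3.142, -0.0, 0.23]
wrist_force: [-0.2, -0.3, -0.0]
finger_gap: 17.9
finger_force: 0.0
```

```bash
python3 -c "
from h import *
st()
c=cam('side');P=pts(c);H,S,V=cv2.split(cv2.cvtColor(c['frame'],cv2.COLOR_BGR2HSV))
m=(H>22)&(H<32)&(S>200)&(P[...,1]>100)
q=P[m&(np.abs(P[...,0]-440)<80)];print(len(q),q.mean(0),q.min(0),q.max(0))"
```

```text
{'clock': 11.2, 'joints': [0.219, 0.386, 1.817, 0.0, 0.938, 1.56], 'qd': [-0.0, -0.001, -0.001, -0.003, -0.002, -0.0], 'effort': [0.001, -50.9, -28.144, 0.014, -0.074, -0.0], 'eef_pos': [476.692, 143.728, 45.949], 'eef_rot': [-3.142, -0.0, 0.23], 'wrist_force': [-0.245, -0.277, -0.033], 'moment': [0.027, 0.035, 0.019], 'finger_force': 0.0, 'finger_gap': 17.91}
195 [434.84024481 138.21553756  15.89629992] [4.10965824e+02 1.21794768e+02 3.10310577e-02] [459.83303348 149.55821455  24.7142172 ]
```

Contact is hard-on: at 18.0 mm the stick dropped flat on the bench. New plan: grip it off-centre (28 mm from the far end) and lower its short overhang onto the stand's fixed block edge. That turns the long end down to about 45°. Then I feed that end into a slot and swing the stick upright against the slot wall.

Request:
move_arm(
  moves=[
    [0,0,0,0],
    [0,0,0,0],
    [0.03,0,-0.04,0],
    [0.06,0,-0.1,0],
    [0.1,0,-0.1,0],
    [0.13,0,-0.1,0],
    [0.13,0,-0.1,0],
  ],
  jaw=0.035,
)

```text
clock: 11.95
eef_pos: [605.4, 173.7, 145.5]
eef_rot: [-3.142, -0.001, 0.23]
wrist_force: [-1.0, -0.5, -0.9]
finger_gap: 35.3
finger_force: 0.0
```

```bash
cat >> h.py <<'E'
def sticks(n="top"):
    c=cam(n);P=pts(c);z=P[...,2]; roi=np.zeros(z.shape,bool); roi[200:345,140:340]=1
    blobs(P,roi&(z>9)&(z<30),120); return c,P
E
python3 -c "
from h import *
sticks(); go((468,142,60,.23))"
```

```text
px [160. 210.] n 545 xy [656.2 428.9] size [ 42.9 164.7] longyaw 1.881 z [12.6 18.8 24.4]
px [167. 253.] n 277 xy [519.  422.7] size [119.4  23.5] longyaw 0.143 z [11.6 18.  24.2]
px [306. 293.] n 253 xy [393.1   7. ] size [116.7  18.5] longyaw 1.518 z [12.5 18.4 23.5]
at [603.7 173.4 145. ] yaw 0.23 j6 1.56 F [ 0.  -1.8 -1.4] gap 35.3
[-0.1393, -0.0003, 0.085, -0.0003]
```

```bash
cat >> h.py <<'E'
def bands(n):
    c=cam(n);P=pts(c);H,S,V=cv2.split(cv2.cvtColor(c["frame"],cv2.COLOR_BGR2HSV)); z=P[...,2]
    ok=(z>-6)&(z<170)&(P[...,0]>330)&(P[...,0]<680)&(P[...,1]>-150)&(P[...,1]<520)
    for k,(a,b,s) in dict(yel=(23,31,170),grn=(52,72,150),blu=(105,118,150),red=(174,183,170)).items():
        h=np.where(H<5,H.astype(int)+180,H) if k=="red" else H
        print(n,k); blobs(P,ok&(h>a)&(h<b)&(S>s)&(V>70),15)
    return c
E
python3 -c "
from h import *
c=bands('top');bands('side');cv2.imwrite('pics/top2.png',c['frame'])"
```

```text
top yel
top grn
px [168. 251.] n 33 xy [521.5 421.9] size [43.7 19.9] longyaw 0.18 z [ 3.3 16.6 25. ]
top blu
top red
px [201. 273.] n 30 xy [454.6 319.4] size [29.9 10.1] longyaw 0.046 z [14.2 19.3 23.7]
side yel
px [328. 316.] n 204 xy [435.6 135.1] size [47.5 23.3] longyaw 0.225 z [ 4.  19.1 22.7]
side grn
px [224. 385.] n 215 xy [520.2 424.5] size [45.6 18.2] longyaw 0.191 z [ 5.4 19.6 23. ]
side blu
px [242. 293.] n 124 xy [669.3 173. ] size [64.  19.6] longyaw 1.547 z [ 6.  17.9 27.6]
px [268. 329.] n 111 xy [541.1 242.4] size [47.1 18.8] longyaw 0.229 z [ 3.3 13.3 21.9]
side red
px [282. 363.] n 211 xy [448.  312.6] size [45.  20.1] longyaw 0.22 z [ 5.6 19.1 22.4]
```

View pics/top2.png

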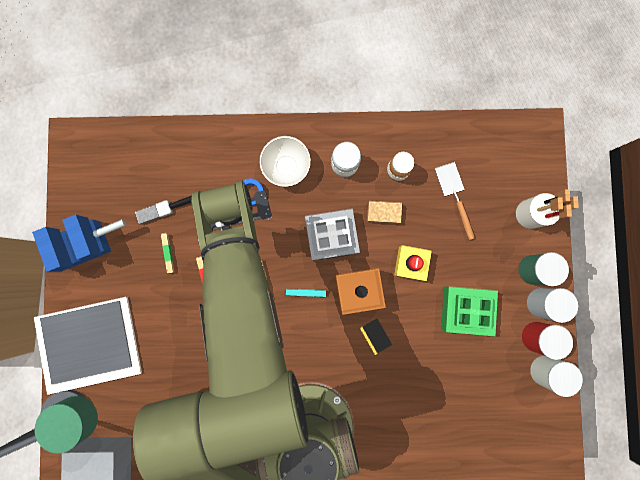

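The top view shows the arm covering three of the sticks, with the lid at (360,291) and the stand at (332,233) both fine. The side view puts the yellow stick at about (434.5,133.5), yaw 0.23. I'll re-grasp it 32 mm past its middle.

```bash
python3 -c "
from h import *
go((465.7,140.7,50,.226),(465.7,140.7,5,.226))"
```

```text
at [602.5 173.2 145.3] yaw 0.23 j6 1.56 F [-1.1  0.2 -0.1] gap 35.1
[-0.1406, 0.0005, 0.0953, 0.0039]
[-0.1406, 0.0005, 0.1403, 0.0039]
```

Request:
move_arm(
  moves=[
    [-0.05,0.0005,0.02,0.004],
    [-0.1,0.0005,0.05,0.004],
    [-0.1405,0.0005,0.09,0.004],
    [-0.1405,0.0005,0.12,0.004],
    [-0.1405,0.0005,0.135,0.004],
    [-0.1405,0.0005,0.14,0.004],
    [-0.1405,0.0005,0.14,0.004],
  ],
)

```text
clock: 12.8
eef_pos: [466.4, 140.8, 6.2]
eef_rot: [-3.142, 0.0, 0.226]
wrist_force: [0.6, -0.2, 0.3]
finger_gap: 34.8
finger_force: 0.0
```

Request:
move_arm(
  moves=[
    [0,0,0,0],
    [0,0,0,0],
    [0,0,0,0],
    [0,0,0,0],
  ],
  jaw=0.01,
  squeeze=3,
)

```text
clock: 13.2
eef_pos: [467.1, 141.0, 6.6]
eef_rot: [-3.142, -0.001, 0.226]
wrist_force: [0.1, -1.1, 3.7]
finger_gap: 17.9
finger_force: 3.0
```

Request:
move_arm(
  moves=[
    [0,0,-0.03,0],
    [0,0,-0.06,0],
    [0,0,-0.1,0],
    [0,0,-0.12,0],
    [0,0,-0.12,0],
  ],
)

```text
clock: 13.7
eef_pos: [467.8, 141.1, 128.7]
eef_rot: [3.142, -0.005, 0.226]
wrist_force: [0.4, -0.1, -1.1]
finger_gap: 18.4
finger_force: 3.0
```

```bash
python3 -c "
from h import *
# block near edge local x=-43, pivot a=18 outside, local y=38
a=.139;R=np.array([[np.cos(a),-np.sin(a)],[np.sin(a),np.cos(a)]])
q=np.array([563.5,-74.4])+R@[-61,38];print(q)
go((*q,110,.139),(*q,68,.139))"
```

```text
[497.8233348  -45.21823089]
at [467.8 141.1 128.7] yaw 0.226 j6 1.56 F [ 0.4 -0.1 -1.1] gap 18.4
[-0.0124, 0.1883, 0.0187, 0.0868]
[-0.0124, 0.1883, 0.0607, 0.0868]
```

Request:
move_arm(
  moves=[
    [-0.012,0.04,0.01,0.087],
    [-0.012,0.08,0.019,0.087],
    [-0.012,0.12,0.019,0.087],
    [-0.012,0.16,0.019,0.087],
    [-0.012,0.188,0.019,0.087],
    [-0.012,0.188,0.019,0.087],
    [-0.012,0.188,0.019,0.087],
  ],
)

```text
clock: 14.4
eef_pos: [496.4, -45.2, 105.7]
eef_rot: [-3.141, 0.002, 0.138]
wrist_force: [0.2, -0.2, -0.0]
finger_gap: 18.4
finger_force: 3.0
```

```bash
python3 -c "
from h import *
go((497.8,-45.2,85,.139),(497.8,-45.2,70,.139))"
```

```text
at [496.4 -45.2 105.7] yaw 0.138 j6 1.27 F [ 0.2 -0.2 -0. ] gap 18.4
[0.0014, 0.0002, 0.0207, -0.0014]
[0.0014, 0.0002, 0.0357, -0.0014]
```

Request:
move_arm(
  moves=[
    [0.001,0,0.01,0],
    [0.001,0,0.016,0],
    [0.001,0,0.02,0],
    [0.001,0,0.023,0],
    [0.001,0,0.026,0],
    [0.001,0,0.029,0],
    [0.001,0,0.032,0],
    [0.001,0,0.035,0],
    [0.001,0,0.035,0],
  ],
)

```text
clock: 15.3
eef_pos: [497.9, -44.9, 71.6]
eef_rot: [-3.142, 0.0, 0.139]
wrist_force: [-0.3, 0.1, 0.0]
finger_gap: 17.8
finger_force: 3.0
```

```bash
python3 -c "
from h import *
c=bands('side');cv2.imwrite('pics/s2.png',cv2.resize(c['frame'][200:360,260:468],(780,600)))"
```

```text
side yel
px [350. 259.] n 160 xy [471.2 -57.1] size [46.5 44.3] longyaw 1.546 z [37.8 58.7 76.2]
side grn
px [224. 384.] n 215 xy [521.  424.5] size [44.  17.7] longyaw 0.165 z [ 6.4 19.4 22.7]
side blu
px [242. 293.] n 125 xy [667.9 172.5] size [64.6 21.5] longyaw 1.535 z [ 6.9 18.  26.9]
px [267. 329.] n 92 xy [540.  248.4] size [46.5  5.6] longyaw 0.189 z [ 2.9 12.2 21.3]
side red
px [282. 363.] n 213 xy [448.  314.5] size [45.8 20.9] longyaw 0.233 z [ 4.5 18.8 22.7]
```

View pics/s2.png

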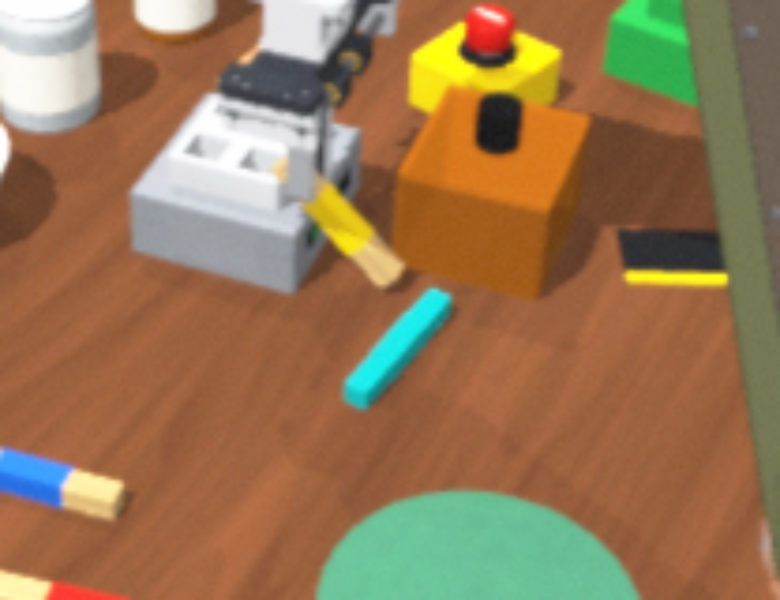

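The side crop shows the yellow stick tilted about 45° with its long end down, at roughly (385,265). The edge trick works. Next I'll press its tip against the block's far side face, above the shoulder, and swing the stick upright.

```bash
cat >> h.py <<'E'
def L(x,y,z,a=.139): return (563.5+np.cos(a)*x-np.sin(a)*y, -74.4+np.sin(a)*x+np.cos(a)*y, z, a)
E
python3 -c "
from h import *
go(L(-61,38,165),L(124,38,165),L(124,38,127))"
```

```text
at [497.9 -45.   71.8] yaw 0.139 j6 1.27 F [ 0.2 -0.5 -0.4] gap 18.2
[-0.0001, 0.0002, -0.0932, -0.0002]
[0.1849, 0.0002, -0.0932, -0.0002]
[0.1849, 0.0002, -0.0552, -0.0002]
```

Request:
move_arm(
  moves=[
    [0,0,-0.035,0],
    [0,0,-0.07,0],
    [0,0,-0.094,0],
    [0.04,0,-0.094,0],
    [0.08,0,-0.094,0],
    [0.12,0,-0.094,0],
    [0.16,0,-0.094,0],
    [0.185,0,-0.094,0],
    [0.185,0,-0.094,0],
    [0.185,0,-0.094,0],
  ],
)

```text
clock: 16.35
eef_pos: [680.8, -19.4, 165.3]
eef_rot: [-3.141, 0.001, 0.139]
wrist_force: [-0.1, -1.0, -0.4]
finger_gap: 18.0
finger_force: 3.0
```

```bash
python3 - <<'E'
from h import *
go(L(124,38,127))
p=np.array(manip.read_state()["eef_pos"])
for n in("top","side"):
    c=cam(n);P=pts(c);f=c["frame"];H,S,V=cv2.split(cv2.cvtColor(f,cv2.COLOR_BGR2HSV));z=P[...,2]
    m=(z>85)&(z<200)&(H>10)&(H<33)&(S>60)&(np.hypot(P[...,0]-p[0],P[...,1]-p[1])<120)&(np.abs(P[...,1]-p[1])<40)
    q=P[m]-p; print(n,len(q)); 
    if len(q)>20: print(q.mean(0).round(1),np.percentile(q,[3,97],axis=0).round(1)); u,s,v=np.linalg.svd(q-q.mean(0),full_matrices=False); print("dir",v[0].round(2))
E
```

```text
at [680.8 -19.4 165.3] yaw 0.139 j6 1.35 F [-0.1 -1.  -0.4] gap 18.0
[0.0002, 0.0003, 0.0383, -0.0001]
top 16
side 320
[-37.1  -1.1 -20.7] [[-69.9 -15.6 -53.2]
 [ -4.9   8.7  12.7]]
dir [-0.72 -0.1  -0.69]
```

The measured tilt is 43.5°, as planned. I'll lower the stick and swing it upright against the block's face.

Request:
move_arm(
  moves=[
    [0,0,0.02,0],
    [0,0,0.036,0],
    [0,0,0.038,0],
    [0,0,0.038,0],
    [0,0,0.038,0],
  ],
)

```text
clock: 16.95
eef_pos: [681.4, -19.4, 128.9]
eef_rot: [3.141, -0.001, 0.139]
wrist_force: [-0.4, 0.2, -0.3]
finger_gap: 18.1
finger_force: 3.0
```

Request:
move_arm(
  moves=[
    [-0.007,0,0,0],
    [-0.014,0,-0.006,0],
    [-0.02,0,-0.012,0],
    [-0.027,0,-0.016,0],
    [-0.034,0,-0.02,0],
    [-0.041,0,-0.023,0],
    [-0.048,0,-0.026,0],
    [-0.056,0,-0.028,0],
    [-0.064,0,-0.029,0],
    [-0.07,0,-0.029,0],
    [-0.073,0,-0.029,0],
    [-0.073,0,-0.029,0],
  ],
)

```text
clock: 18.15
eef_pos: [608.5, -29.5, 156.9]
eef_rot: [-3.142, 0.0, 0.139]
wrist_force: [-0.5, 0.5, -0.4]
finger_gap: 17.8
finger_force: 3.0
```

```bash
cat >> h.py <<'E'
def held(lo=57,hi=220,names=("side","wrist")):
    p=np.array(manip.read_state()["eef_pos"])
    for n in names:
        c=cam(n);P=pts(c);H,S,V=cv2.split(cv2.cvtColor(c["frame"],cv2.COLOR_BGR2HSV));z=P[...,2]
        m=(z>lo)&(z<hi)&(H>10)&(H<33)&(S>60)&(np.hypot(P[...,0]-p[0],P[...,1]-p[1])<110)&(np.abs(P[...,1]-p[1])<40)
        q=P[m]-p; print(n,len(q))
        if len(q)>20: print(q.mean(0).round(1),np.percentile(q,[3,97],axis=0).round(1).tolist()); u,s,v=np.linalg.svd(q-q.mean(0),full_matrices=False); print("dir",v[0].round(2))
E
python3 - <<'E'
from h import *
go(L(52,38,185),L(-22,28,185)); held(names=("side",))
c=cam('side');cv2.imwrite('pics/s3.png',cv2.resize(c['frame'][170:290,240:400],(780,585)))
E
```

```text
at [608.5 -29.5 156.9] yaw 0.139 j6 1.32 F [-0.5  0.5 -0.4] gap 17.8
[0.0012, 0.0002, -0.0281, -0.0003]
[-0.0728, 0.0102, -0.0281, -0.0003]
side 226
[  2.1   5.6 -35. ] [[-6.6, -10.2, -80.7], [14.9, 12.0, 15.2]]
dir [-0.01  0.08 -1.  ]
```

View pics/s3.png

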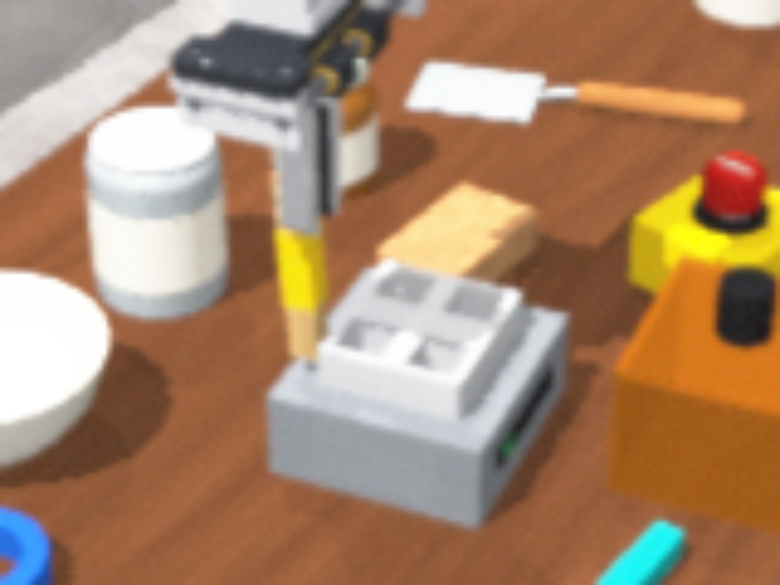

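The stick now hangs vertical beside the block, at about (300,290) in the crop. I'll firm up the grip, lift, move over slot (+22,+28) and lower it.

Request:
move_arm(
  moves=[
    [0.002,0,0,0],
    [0.002,0,-0.02,0],
    [0.002,0,-0.045,0],
    [-0.015,0.01,-0.045,0],
    [-0.029,0.01,-0.045,0],
    [-0.029,0.01,-0.045,0],
    [-0.029,0.01,-0.045,0],
  ],
  squeeze=8,
)

```text
clock: 18.95
eef_pos: [582.0, -43.3, 202.0]
eef_rot: [-3.142, -0.0, 0.139]
wrist_force: [-0.0, 0.7, 0.3]
finger_gap: 18.0
finger_force: 8.0
```

```bash
python3 -c "
from h import *
go(L(22,28,96)); held(85)"
```

```text
at [582.  -43.3 202. ] yaw 0.139 j6 1.3 F [-0.   0.7  0.3] gap 18.0
[-0.0006, 0.0003, 0.106, -0.0002]
side 235
[  2.2   6.4 -39.3] [[-5.4, -7.5, -79.9], [14.4, 12.3, -1.1]]
dir [-0.07 -0.02 -1.  ]
wrist 1166
[ 16.3   2.3 -20.6] [[12.1, -6.2, -77.7], [19.4, 10.7, 16.5]]
dir [-0.06 -0.01 -1.  ]
```

Request:
move_arm(
  moves=[
    [-0.004,0,0.02,0],
    [-0.004,0,0.04,0],
    [-0.004,0,0.055,0],
    [-0.004,0,0.065,0],
    [-0.004,0,0.075,0],
    [-0.004,0,0.085,0],
    [-0.004,0,0.092,0],
    [-0.004,0,0.098,0],
    [-0.004,0,0.103,0],
    [-0.004,0,0.103,0],
  ],
)

```text
clock: 20.05
eef_pos: [577.4, -43.9, 98.4]
eef_rot: [-3.141, 0.001, 0.139]
wrist_force: [-0.4, -0.3, -0.8]
finger_gap: 17.9
finger_force: 8.0
```

```bash
python3 -c "
from h import *
go(L(22,28,96)); held(85)"
```

```text
at [577.4 -43.9  98.4] yaw 0.139 j6 1.29 F [-0.4 -0.3 -0.8] gap 17.9
[0.004, 0.0003, 0.0024, -0.0002]
side 85
[-10.6   6.7  57.4] [[-34.2, -15.5, -12.1], [15.3, 31.7, 120.5]]
dir [ 0.27  0.03 -0.96]
wrist 3784
[18.4  0.8 66.2] [[3.4, -19.3, -5.2], [32.4, 14.1, 121.3]]
dir [-0.13  0.01 -0.99]
```

Request:
move_arm(
  moves=[
    [0,0,0.002,0],
    [0,0,0.004,0],
    [0,0,0.005,0],
  ],
)

```text
clock: 20.45
eef_pos: [578.6, -44.0, 95.5]
eef_rot: [3.141, -0.003, 0.139]
wrist_force: [-1.2, 0.4, 11.9]
finger_gap: 18.3
finger_force: 8.0
```

Request:
move_arm(
  moves=[
    [0,0,0,0],
    [0,0,0,0],
    [0,0,0,0],
    [0,0,-0.04,0],
    [0,0,-0.08,0],
    [0,0,-0.1,0],
    [0,0,-0.1,0],
  ],
  jaw=0.026,
  squeeze=3,
)

```text
clock: 21.15
eef_pos: [578.6, -44.0, 197.0]
eef_rot: [3.14, -0.005, 0.139]
wrist_force: [1.2, 0.2, 0.0]
finger_gap: 26.2
finger_force: 0.0
```

```bash
cat >> h.py <<'E'
def tops():
    for n in("top","side"):
        c=cam(n);P=pts(c);z=P[...,2]; d=P[...,:2]-[563.5,-74.4]; a=.139
        x=d@[np.cos(a),np.sin(a)]; y=d@[-np.sin(a),np.cos(a)]
        Hs=cv2.cvtColor(c["frame"],cv2.COLOR_BGR2HSV)
        for sx in(-22,22):
            for sy in(-28,28):
                m=(abs(x-sx)<16)&(abs(y-sy)<16)&(z>88)&(z<180)&(Hs[...,1]>50)&(Hs[...,0]>8)&(Hs[...,0]<35)
                if m.sum()>5: q=z[m]; t=m&(z>np.percentile(q,95)-8); print(n,sx,sy,m.sum(),"z95",np.percentile(q,95).round(1),"local",x[t].mean().round(1),y[t].mean().round(1))
E
python3 -c "
from h import *
st();tops();bands('side')"
```

```text
{'clock': 21.15, 'joints': [-0.139, 0.371, 1.446, -0.0, 1.319, 1.293], 'qd': [-0.001, 0.044, 0.064, 0.001, -0.048, 0.001], 'effort': [-0.014, -58.345, -36.55, 0.034, 0.707, -0.0], 'eef_pos': [578.629, -44.037, 197.014], 'eef_rot': [3.14, -0.005, 0.139], 'wrist_force': [1.207, 0.234, 0.022], 'moment': [-0.051, -0.015, 0.046], 'finger_force': 0.0, 'finger_gap': 26.208}
side 22 28 129 z95 131.6 local 25.8 31.1
side yel
px [314. 239.] n 34 xy [579.7 -36.1] size [19.4 10.2] longyaw 0.573 z [81.1 87.4 94.3]
side grn
px [224. 384.] n 216 xy [520.2 424.4] size [44.3 18.8] longyaw 0.157 z [ 6.2 19.2 22.8]
side blu
px [242. 293.] n 122 xy [668.7 172.6] size [65.4 21.7] longyaw 1.563 z [ 7.1 18.5 27.9]
px [267. 329.] n 94 xy [540.  248.3] size [46.   5.9] longyaw 0.198 z [ 3.3 12.3 20.7]
side red
px [282. 363.] n 208 xy [449.2 313.4] size [44.2 20.1] longyaw 0.222 z [ 4.3 18.7 22.4]
```

Yellow is seated: its top is at about 130 mm where 128 is expected. Now I'll plan the whole chain for blue.

```bash
cat >> h.py <<'E'
def chain(*calls):  # each call: list of (x,y,z,yaw); printed relative to previous call's last target
    s=manip.read_state(); p=np.array([*s["eef_pos"],s["eef_rot"][2]])
    print("at",p.round(3))
    for ci in calls:
        y=p[3];c,n=np.cos(y),np.sin(y); rows=[]
        for t in ci:
            w=(np.array(t[:3])-p[:3])/1000
            rows.append(np.round([c*w[0]+n*w[1],n*w[0]-c*w[1],-w[2],-(t[3]-y)],4).tolist())
        print(rows); p=np.array(ci[-1])
def stick(x,y,yaw,zt=197):
    g=(x+32*np.cos(yaw),y+32*np.sin(yaw)); s=manip.read_state()["eef_pos"]
    chain([(*g,180,yaw),(*g,60,yaw)],[(*g,5,yaw)],[(*g,125,yaw)],[(500,60,125,.139),L(-61,38,110)],[L(-61,38,70)])
E
python3 -c "
from h import *
stick(539.1,239,.187)"
```

```text
at [ 5.77085e+02 -4.38520e+01  1.92580e+02  1.39000e-01]
[[0.0335, -0.2869, 0.0126, -0.0482], [0.0335, -0.2869, 0.1326, -0.0482]]
[[0.0, 0.0, 0.055, -0.0]]
[[0.0, 0.0, -0.12, -0.0]]
[[-0.1037, 0.1686, -0.0, 0.048], [-0.1254, 0.2716, 0.015, 0.048]]
[[0.0, 0.0, 0.04, -0.0]]
```

Request:
move_arm(
  moves=[
    [0.0335,-0.05,0.012,-0.048],
    [0.0335,-0.1,0.012,-0.048],
    [0.0335,-0.15,0.012,-0.048],
    [0.0335,-0.2,0.012,-0.048],
    [0.0335,-0.25,0.012,-0.048],
    [0.0335,-0.287,0.012,-0.048],
    [0.0335,-0.287,0.06,-0.048],
    [0.0335,-0.287,0.1,-0.048],
    [0.0335,-0.287,0.1326,-0.048],
    [0.0335,-0.287,0.1326,-0.048],
    [0.0335,-0.287,0.1326,-0.048],
  ],
  jaw=0.04,
)

```text
clock: 22.4
eef_pos: [570.9, 244.8, 61.3]
eef_rot: [3.141, 0.001, 0.187]
wrist_force: [0.3, 0.1, 0.2]
finger_gap: 40.2
finger_force: 0.0
```

```bash
python3 - <<'E'
from h import *
s=st(); c=cam("wrist");P=pts(c)
H,S,V=cv2.split(cv2.cvtColor(c["frame"],cv2.COLOR_BGR2HSV));z=P[...,2]
p=s["eef_pos"]
blobs(P,(z>8)&(z<30)&(np.hypot(P[...,0]-p[0],P[...,1]-p[1])<120),300)
E
```

```text
{'clock': 22.4, 'joints': [0.346, 0.601, 1.439, -0.0, 1.102, 1.73], 'qd': [-0.002, -0.039, -0.029, -0.0, 0.005, -0.0], 'effort': [0.129, -61.811, -29.1, 0.005, -0.216, -0.0], 'eef_pos': [570.913, 244.842, 61.268], 'eef_rot': [3.141, 0.001, 0.187], 'wrist_force': [0.335, 0.147, 0.182], 'moment': [-0.006, -0.029, 0.018], 'finger_force': 0.0, 'finger_gap': 40.178}
px [455. 112.] n 1782 xy [670.3 187.8] size [47.  10.7] longyaw 1.044 z [10.7 22.9 24.4]
px [319. 287.] n 4283 xy [552.4 242.6] size [95.  18.4] longyaw 0.193 z [16.4 17.7 18.8]
```

Request:
move_arm(
  moves=[
    [0,0,0.03,0],
    [0,0,0.05,0],
    [0,0,0.055,0],
    [0,0,0.055,0],
  ],
)

```text
clock: 22.85
eef_pos: [571.6, 245.1, 7.5]
eef_rot: [-3.141, -0.001, 0.187]
wrist_force: [0.3, 0.4, 0.6]
finger_gap: 40.1
finger_force: 0.0
```

Request:
move_arm(
  moves=[
    [0,0,0,0],
    [0,0,0,0],
    [0,0,0,0],
    [0,0,0,0],
  ],
  jaw=0.01,
  squeeze=3,
)

```text
clock: 23.25
eef_pos: [571.4, 245.1, 7.2]
eef_rot: [-3.141, -0.001, 0.187]
wrist_force: [-1.2, -0.6, 3.8]
finger_gap: 18.1
finger_force: 3.0
```

Request:
move_arm(
  moves=[
    [0,0,-0.03,0],
    [0,0,-0.06,0],
    [0,0,-0.1,0],
    [0,0,-0.12,0],
    [0,0,-0.12,0],
    [0,0,-0.12,0],
  ],
)

```text
clock: 23.85
eef_pos: [570.8, 244.9, 125.6]
eef_rot: [3.142, 0.001, 0.187]
wrist_force: [1.1, 0.8, -0.3]
finger_gap: 17.6
finger_force: 3.0
```

Request:
move_arm(
  moves=[
    [-0.026,0.042,0,0.012],
    [-0.052,0.084,0,0.024],
    [-0.078,0.126,0,0.036],
    [-0.104,0.168,0,0.048],
    [-0.111,0.203,0.005,0.048],
    [-0.118,0.238,0.01,0.048],
    [-0.1254,0.2716,0.015,0.048],
    [-0.1254,0.2716,0.015,0.048],
    [-0.1254,0.2716,0.015,0.048],
  ],
)

```text
clock: 24.75
eef_pos: [497.6, -45.4, 110.0]
eef_rot: [-3.141, 0.002, 0.137]
wrist_force: [0.3, 0.2, 0.3]
finger_gap: 17.6
finger_force: 3.0
```

```bash
python3 -c "
from h import *
go(L(-61,38,70))"
```

```text
at [497.6 -45.4 110. ] yaw 0.137 j6 1.27 F [0.3 0.2 0.3] gap 17.6
[0.0003, -0.0001, 0.04, -0.0016]
```

Request:
move_arm(
  moves=[
    [0,0,0.012,0],
    [0,0,0.018,0],
    [0,0,0.022,0],
    [0,0,0.025,0],
    [0,0,0.028,0],
    [0,0,0.031,0],
    [0,0,0.034,0],
    [0,0,0.037,0],
    [0,0,0.039,0],
    [0,0,0.039,0],
  ],
)

```text
clock: 25.75
eef_pos: [498.2, -45.2, 72.1]
eef_rot: [-3.142, 0.0, 0.139]
wrist_force: [0.6, 0.4, -0.7]
finger_gap: 17.5
finger_force: 3.0
```

Request:
move_arm(
  moves=[
    [0,0,-0.03,0],
    [0,0,-0.065,0],
    [0,0,-0.1,0],
    [0,0,-0.135,0],
    [0.01,0,-0.135,0],
    [0.05,0,-0.135,0],
    [0.09,0,-0.135,0],
    [0.13,0,-0.135,0],
    [0.165,0,-0.135,0],
    [0.185,0,-0.135,0],
    [0.185,0,-0.135,0],
    [0.185,0,-0.135,0],
  ],
)

```text
clock: 26.95
eef_pos: [681.2, -19.6, 205.9]
eef_rot: [-3.141, 0.002, 0.139]
wrist_force: [-0.3, 0.3, -0.7]
finger_gap: 18.0
finger_force: 3.0
```

```bash
python3 -c "
from h import *
go(L(124,38,127));held(120,names=('side',))"
```

```text
at [681.2 -19.6 205.9] yaw 0.139 j6 1.35 F [-0.3  0.3 -0.7] gap 18.0
[-0.0002, -0.0, 0.0789, -0.0001]
side 159
[-66.5  -6.9 -45. ] [[-106.3, -27.2, -82.6], [-7.4, 4.1, 11.7]]
dir [-0.72 -0.2  -0.67]
```

Request:
move_arm(
  moves=[
    [0,0,0.03,0],
    [0,0,0.06,0],
    [0,0,0.076,0],
    [0,0,0.078,0],
    [0,0,0.078,0],
    [0,0,0.078,0],
  ],
)

```text
clock: 27.6
eef_pos: [682.1, -19.7, 131.2]
eef_rot: [3.141, -0.002, 0.139]
wrist_force: [-0.8, -0.0, 0.8]
finger_gap: 17.9
finger_force: 3.0
```

Request:
move_arm(
  moves=[
    [-0.007,0,0,0],
    [-0.014,0,-0.006,0],
    [-0.02,0,-0.012,0],
    [-0.027,0,-0.016,0],
    [-0.034,0,-0.02,0],
    [-0.041,0,-0.023,0],
    [-0.048,0,-0.026,0],
    [-0.056,0,-0.028,0],
    [-0.064,0,-0.029,0],
    [-0.07,0,-0.029,0],
    [-0.073,0,-0.029,0],
    [-0.073,0,-0.029,0],
  ],
)

```text
clock: 28.8
eef_pos: [608.8, -29.8, 158.4]
eef_rot: [-3.142, 0.0, 0.139]
wrist_force: [-0.2, -0.6, 2.7]
finger_gap: 18.1
finger_force: 3.0
```

Request:
move_arm(
  moves=[
    [0.002,0,0,0],
    [0.002,0,-0.03,0],
    [0.002,0,-0.065,0],
    [0.002,0,-0.065,0],
    [0.002,0,-0.065,0],
  ],
  squeeze=8,
)

```text
clock: 29.3
eef_pos: [611.3, -29.4, 223.0]
eef_rot: [-3.142, 0.0, 0.139]
wrist_force: [0.1, 0.6, -0.8]
finger_gap: 18.0
finger_force: 8.0
```

```bash
python3 -c "
from h import *
go(L(22,-28,217),L(22,-28,98));held(132)"
```

```text
at [611.3 -29.4 223. ] yaw 0.139 j6 1.32 F [ 0.1  0.6 -0.8] gap 18.0
[-0.0316, 0.066, 0.006, -0.0001]
[-0.0316, 0.066, 0.125, -0.0001]
side 101
[-10.9   2.9 -59.7] [[-30.7, -12.1, -89.4], [2.5, 10.9, -41.8]]
dir [-0.41 -0.33 -0.85]
wrist 44
[  3.8  -0.7 -62.5] [[1.6, -7.3, -71.2], [5.3, 7.2, -57.5]]
dir [ 0.22 -0.02  0.98]
```

```bash
python3 -c "
from h import *
a=cam('side')['frame'];b=cam('wrist')['frame']
cv2.imwrite('pics/s4.png',np.hstack([cv2.resize(a[130:290,240:400],(400,400)),cv2.resize(b,(400,400))]))"
```

```text
(no output)
```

View pics/s4.png

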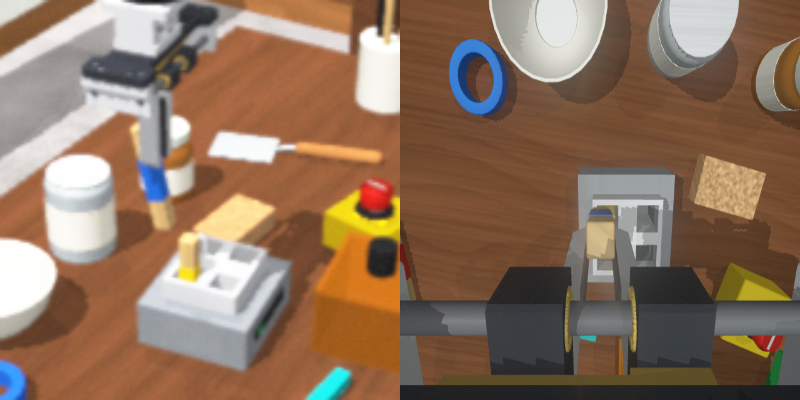

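The crop shows blue held but still leaning about 15°, with its bottom towards the stand. Yellow is standing in its slot at (190,250) left. I'll measure the lean.

```bash
cat >> h.py <<'E'
def lean():
    p=np.array(manip.read_state()["eef_pos"]); a=.139
    for n in("side","wrist"):
        c=cam(n);P=pts(c);H,S,V=cv2.split(cv2.cvtColor(c["frame"],cv2.COLOR_BGR2HSV))
        d=P-p; x=d[...,:2]@[np.cos(a),np.sin(a)]; y=d[...,:2]@[-np.sin(a),np.cos(a)]; z=d[...,2]
        m=(S>60)&(abs(y)<20)&(abs(x)<70)&(z<-8)&(z>-92)&(P[...,2]>20)
        k=cv2.connectedComponentsWithStats(m.astype(np.uint8)); 
        if k[0]<2: continue
        i=1+np.argmax(k[2][1:,4]); m=k[1]==i
        f=np.polyfit(z[m],x[m],1); print(n,m.sum(),"dx/dz",f.round(3),"x at -85",np.polyval(f,-85).round(1),"z",np.percentile(z[m],[1,99]).round(1),"x",np.percentile(x[m],[2,98]).round(1),"y",np.percentile(y[m],[2,98]).round(1))
E
python3 -c "
from h import *
lean()"
```

```text
side 201 dx/dz [0.216 3.985] x at -85 -14.4 z [-73.6  -8.5] x [-17.2  11.6] y [-7.9 11.5]
wrist 89 dx/dz [ 0.215 17.693] x at -85 -0.6 z [-35.6 -11. ] x [10.  15.4] y [-9.1  2.9]
```

Request:
move_arm(
  moves=[
    [0.018,0,0,0],
    [0.018,0,0.04,0],
    [0.018,0,0.07,0],
    [0.018,0,0.08,0],
    [0.018,0,0.08,0],
    [0.018,0,0.08,0],
  ],
  squeeze=3,
)

```text
clock: 30.2
eef_pos: [629.6, -27.0, 144.9]
eef_rot: [3.141, -0.002, 0.139]
wrist_force: [-0.6, -0.3, -0.4]
finger_gap: 18.0
finger_force: 3.0
```

Request:
move_arm(
  moves=[
    [-0.005,0,0,0],
    [-0.01,0,0,0],
    [-0.014,0,0,0],
    [-0.018,0,0,0],
    [-0.022,0,0,0],
    [-0.025,0,0,0],
    [-0.025,0,0,0],
  ],
)

```text
clock: 30.9
eef_pos: [603.9, -30.5, 143.4]
eef_rot: [-3.142, 0.0, 0.139]
wrist_force: [0.9, -0.4, -0.2]
finger_gap: 18.2
finger_force: 3.0
```

Request:
move_arm(
  moves=[
    [0.002,0,0,0],
    [0.002,0,0,0],
    [0.002,0,-0.03,0],
    [0.002,0,-0.065,0],
    [0.002,0,-0.08,0],
    [0.002,0,-0.08,0],
    [0.002,0,-0.08,0],
  ],
  squeeze=8,
)

```text
clock: 31.6
eef_pos: [606.0, -30.1, 222.3]
eef_rot: [-3.141, 0.001, 0.139]
wrist_force: [0.0, -0.2, -0.7]
finger_gap: 17.9
finger_force: 8.0
```

```bash
python3 -c "
from h import *
lean();go(L(22,-28,217),L(22,-28,98))"
```

```text
side 179 dx/dz [0.062 8.594] x at -85 3.4 z [-74.1  -9.1] x [-2.7 17.5] y [-6.1 12. ]
wrist 439 dx/dz [ 0.058 20.647] x at -85 15.8 z [-44.3  -8.3] x [18.  20.3] y [-8.8  8.9]
at [605.8 -30.1 221.7] yaw 0.139 j6 1.32 F [-0.6 -0.8 -1.3] gap 17.7
[-0.026, 0.0661, 0.0047, -0.0002]
[-0.026, 0.0661, 0.1237, -0.0002]
```

Request:
move_arm(
  moves=[
    [-0.01,0.02,0,0],
    [-0.02,0.045,0,0],
    [-0.031,0.066,0,0],
    [-0.031,0.066,0,0],
    [-0.031,0.066,0,0],
    [-0.031,0.066,0,0],
  ],
)

```text
clock: 32.3
eef_pos: [584.7, -99.0, 222.8]
eef_rot: [-3.141, 0.001, 0.139]
wrist_force: [0.2, -0.6, -0.2]
finger_gap: 17.8
finger_force: 8.0
```

Request:
move_arm(
  moves=[
    [0,0,0.03,0],
    [0,0,0.05,0],
    [0,0,0.062,0],
    [0,0,0.072,0],
    [0,0,0.082,0],
    [0,0,0.092,0],
    [0,0,0.102,0],
    [0,0,0.112,0],
    [0,0,0.12,0],
    [0,0,0.12,0],
  ],
)

```text
clock: 33.3
eef_pos: [584.2, -99.7, 102.1]
eef_rot: [-3.141, 0.002, 0.139]
wrist_force: [-0.8, -0.9, -0.1]
finger_gap: 17.9
finger_force: 8.0
```

Blue is in the slot with no side load. I'll lower it until it touches.

Request:
move_arm(
  moves=[
    [0,0,0.003,0],
    [0,0,0.005,0],
    [0,0,0.007,0],
    [0,0,0.007,0],
  ],
)

```text
clock: 33.7
eef_pos: [584.6, -99.7, 96.2]
eef_rot: [-3.141, 0.0, 0.139]
wrist_force: [0.4, -0.7, -0.3]
finger_gap: 17.8
finger_force: 8.0
```

Request:
move_arm(
  moves=[
    [0,0,0.002,0],
    [0,0,0.004,0],
    [0,0,0.004,0],
  ],
)

```text
clock: 34.0
eef_pos: [584.5, -99.7, 92.0]
eef_rot: [-3.141, 0.0, 0.139]
wrist_force: [0.2, 0.4, -0.2]
finger_gap: 17.8
finger_force: 8.0
```

Request:
move_arm(
  moves=[
    [0,0,0.002,0],
    [0,0,0.003,0],
    [0,0,0.003,0],
  ],
)

```text
clock: 34.3
eef_pos: [584.6, -99.8, 89.2]
eef_rot: [-3.141, 0.0, 0.139]
wrist_force: [-0.0, -0.0, 0.0]
finger_gap: 18.0
finger_force: 8.0
```

Request:
move_arm(
  moves=[
    [0,0,0,0],
    [0,0,0,0],
    [0,0,0,0],
    [0,0,-0.04,0],
    [0,0,-0.08,0],
    [0,0,-0.11,0],
    [0,0,-0.11,0],
  ],
  jaw=0.026,
  squeeze=3,
)

```text
clock: 35.0
eef_pos: [586.1, -100.1, 204.0]
eef_rot: [3.139, -0.007, 0.139]
wrist_force: [0.2, 0.2, -0.0]
finger_gap: 25.8
finger_force: 0.0
```

```bash
python3 -c "
from h import *
tops();sticks();bands('side');stick(446.8,311.1,.249)"
```

```text
side 22 -28 96 z95 132.1 local 28.6 -25.3
side 22 28 120 z95 131.5 local 20.0 31.3
px [161. 210.] n 556 xy [658.6 421.1] size [ 42.3 182.5] longyaw 1.899 z [12.6 18.5 24. ]
px [167. 253.] n 281 xy [519.1 422. ] size [119.2  20.9] longyaw 0.181 z [11.8 18.1 23.1]
px [204. 277.] n 276 xy [446.8 310.6] size [118.9  20. ] longyaw 0.243 z [12.1 18.5 23.7]
side yel
px [315. 239.] n 30 xy [576.2 -36.6] size [19.7 12.1] longyaw 0.657 z [82.3 88.3 94.4]
side grn
px [224. 384.] n 220 xy [521.2 424.3] size [46.3 19.5] longyaw 0.227 z [ 6.2 19.4 22.5]
side blu
px [323. 229.] n 17 xy [585.6 -91.8] size [13.5  6.6] longyaw 0.149 z [81.4 87.2 91.7]
px [242. 293.] n 125 xy [668.5 173.7] size [65.8 19.9] longyaw 1.524 z [ 6.3 18.5 27.6]
side red
px [282. 363.] n 210 xy [448.3 313. ] size [45.1 20.7] longyaw 0.257 z [ 5.  18.7 22.6]
at [ 5.84132e+02 -9.96430e+01  1.97931e+02  1.39000e-01]
[[-0.0474, -0.4293, 0.0179, -0.1102], [-0.0474, -0.4293, 0.1379, -0.1102]]
[[0.0, 0.0, 0.055, -0.0]]
[[0.0, 0.0, -0.12, -0.0]]
[[-0.0423, 0.2565, -0.0, 0.11], [-0.0704, 0.3579, 0.015, 0.11]]
[[0.0, 0.0, 0.04, -0.0]]
```

Request:
move_arm(
  moves=[
    [0,-0.05,0,0],
    [-0.01,-0.1,0.01,-0.05],
    [-0.02,-0.15,0.018,-0.11],
    [-0.03,-0.2,0.018,-0.11],
    [-0.04,-0.25,0.018,-0.11],
    [-0.047,-0.3,0.018,-0.11],
    [-0.0474,-0.35,0.04,-0.11],
    [-0.0474,-0.4,0.08,-0.11],
    [-0.0474,-0.4293,0.12,-0.11],
    [-0.0474,-0.4293,0.138,-0.11],
    [-0.0474,-0.4293,0.138,-0.11],
    [-0.0474,-0.4293,0.138,-0.11],
  ],
  jaw=0.04,
)

```text
clock: 36.4
eef_pos: [478.0, 318.3, 61.0]
eef_rot: [3.141, 0.002, 0.249]
wrist_force: [0.2, 0.5, 1.3]
finger_gap: 39.6
finger_force: 0.0
```

```bash
cat >> h.py <<'E'
def wlook():
    s=manip.read_state(); p=s["eef_pos"]; c=cam("wrist");P=pts(c);z=P[...,2]
    blobs(P,(z>8)&(z<30)&(np.hypot(P[...,0]-p[0],P[...,1]-p[1])<90),600)
E
python3 -c "
from h import *
wlook(); g=(446.8+31,311.1+7.9);go((*g,5,.249))"
```

```text
px [319. 287.] n 4301 xy [460. 315.] size [94.8 18.4] longyaw 0.255 z [16.4 17.7 18.8]
at [478.9 318.3  62.3] yaw 0.248 j6 1.85 F [ 1.2  0.3 -0.3] gap 40.0
[-0.0009, -0.0009, 0.0573, -0.0007]
```

Request:
move_arm(
  moves=[
    [0,0,0.03,0],
    [0,0,0.05,0],
    [0,0,0.056,0],
    [0,0,0.056,0],
    [0,0,0.056,0],
  ],
)

```text
clock: 36.95
eef_pos: [479.3, 318.9, 7.1]
eef_rot: [-3.141, -0.002, 0.248]
wrist_force: [-0.1, -0.5, 0.1]
finger_gap: 40.2
finger_force: 0.0
```

Request:
move_arm(
  moves=[
    [0,0,0,0],
    [0,0,0,0],
    [0,0,0,0],
    [0,0,0,0],
  ],
  jaw=0.01,
  squeeze=3,
)

```text
clock: 37.35
eef_pos: [478.5, 319.0, 5.8]
eef_rot: [-3.141, -0.001, 0.249]
wrist_force: [-0.3, -0.8, 4.5]
finger_gap: 18.0
finger_force: 3.0
```

Request:
move_arm(
  moves=[
    [0,0,-0.03,0],
    [0,0,-0.06,0],
    [0,0,-0.1,0],
    [0,0,-0.12,0],
    [0,0,-0.12,0],
    [0,0,-0.12,0],
  ],
)

```text
clock: 37.95
eef_pos: [478.0, 318.7, 124.5]
eef_rot: [3.141, 0.001, 0.249]
wrist_force: [-0.8, 0.3, -1.0]
finger_gap: 18.1
finger_force: 3.0
```

Request:
move_arm(
  moves=[
    [-0.007,0.043,0,0.02],
    [-0.014,0.086,0,0.04],
    [-0.021,0.128,0,0.06],
    [-0.028,0.171,0,0.08],
    [-0.035,0.214,0,0.1],
    [-0.042,0.256,0,0.11],
    [-0.052,0.29,0.005,0.11],
    [-0.062,0.325,0.01,0.11],
    [-0.0704,0.358,0.015,0.11],
    [-0.0704,0.358,0.015,0.11],
    [-0.0704,0.358,0.015,0.11],
  ],
)

```text
clock: 39.05
eef_pos: [497.5, -45.6, 108.9]
eef_rot: [-3.141, 0.002, 0.137]
wrist_force: [0.2, -0.3, -0.7]
finger_gap: 17.9
finger_force: 3.0
```

```bash
python3 -c "
from h import *
go(L(-61,38,70))"
```

```text
at [497.5 -45.6 108.9] yaw 0.137 j6 1.27 F [ 0.2 -0.3 -0.7] gap 17.9
[0.0004, -0.0004, 0.0389, -0.0017]
```

Request:
move_arm(
  moves=[
    [0,0,0.012,0],
    [0,0,0.018,0],
    [0,0,0.022,0],
    [0,0,0.025,0],
    [0,0,0.028,0],
    [0,0,0.031,0],
    [0,0,0.034,0],
    [0,0,0.037,0],
    [0,0,0.039,0],
    [0,0,0.039,0],
  ],
)

```text
clock: 40.05
eef_pos: [498.2, -45.5, 71.1]
eef_rot: [-3.142, 0.0, 0.139]
wrist_force: [-0.4, 0.3, -0.5]
finger_gap: 18.0
finger_force: 3.0
```

Request:
move_arm(
  moves=[
    [0,0,-0.03,0],
    [0,0,-0.065,0],
    [0,0,-0.1,0],
    [0,0,-0.135,0],
    [0.01,0,-0.135,0],
    [0.05,0,-0.135,0],
    [0.09,0,-0.135,0],
    [0.13,0,-0.135,0],
    [0.165,0,-0.135,0],
    [0.185,0,-0.135,0],
    [0.185,0,-0.135,0],
    [0.185,0,-0.135,0],
  ],
)

```text
clock: 41.25
eef_pos: [681.2, -19.8, 204.8]
eef_rot: [-3.141, 0.002, 0.139]
wrist_force: [-0.3, 0.6, -0.4]
finger_gap: 18.2
finger_force: 3.0
```

Request:
move_arm(
  moves=[
    [0,0,0.03,0],
    [0,0,0.06,0],
    [0,0,0.076,0],
    [0,0,0.078,0],
    [0,0,0.078,0],
    [0,0,0.078,0],
    [0,0,0.078,0],
  ],
)

```text
clock: 41.95
eef_pos: [681.9, -19.9, 129.8]
eef_rot: [3.141, -0.002, 0.139]
wrist_force: [0.1, -0.2, -0.4]
finger_gap: 17.9
finger_force: 3.0
```

```bash
python3 - <<'E'
from h import *
s=manip.read_state();p=np.array(s["eef_pos"]);go(L(124,38,127));a=.139
c=cam("side");P=pts(c);H,S,V=cv2.split(cv2.cvtColor(c["frame"],cv2.COLOR_BGR2HSV));d=P-p
x=d[...,:2]@[np.cos(a),np.sin(a)]; y=d[...,:2]@[-np.sin(a),np.cos(a)]; z=d[...,2]
m=(S>60)&(abs(y)<22)&(x>-80)&(x<0)&(z>-85)&(z<20)&(P[...,2]>56)
f=np.polyfit(x[m],z[m],1);print(m.sum(),f,"minx",np.percentile(x[m],[1,5]),"zmin",np.percentile(z[m],[1,5]))
E
```

```text
at [681.9 -19.9 129.8] yaw 0.139 j6 1.35 F [ 0.1 -0.2 -0.4] gap 17.9
[-0.0008, -0.0005, 0.0028, -0.0003]
298 [ 0.97890029 11.11645281] minx [-68.18327021 -63.65341033] zmin [-57.69717667 -52.51027813]
```

Request:
move_arm(
  moves=[
    [-0.003,0,0.005,0],
    [-0.009,0,0.004,0],
    [-0.015,0,-0.002,0],
    [-0.021,0,-0.008,0],
    [-0.028,0,-0.012,0],
    [-0.035,0,-0.016,0],
    [-0.042,0,-0.019,0],
    [-0.049,0,-0.022,0],
    [-0.057,0,-0.024,0],
    [-0.065,0,-0.025,0],
    [-0.073,0,-0.025,0],
    [-0.076,0,-0.025,0],
  ],
)

```text
clock: 43.2
eef_pos: [605.4, -30.5, 153.3]
eef_rot: [-3.142, 0.0, 0.139]
wrist_force: [0.7, -0.2, -0.1]
finger_gap: 18.1
finger_force: 3.0
```

Request:
move_arm(
  moves=[
    [-0.001,0,0,0],
    [0.001,0,0,0],
    [0.001,0,-0.03,0],
    [0.001,0,-0.065,0],
    [0.001,0,-0.065,0],
    [0.001,0,-0.065,0],
  ],
  squeeze=8,
)

```text
clock: 43.8
eef_pos: [607.4, -30.2, 218.4]
eef_rot: [3.141, -0.001, 0.139]
wrist_force: [-0.9, -0.3, -1.4]
finger_gap: 17.8
finger_force: 8.0
```

```bash
python3 -c "
from h import *
lean();go(L(50,38,142),L(-22,-28,220),L(-22,-28,98))"
```

```text
side 209 dx/dz [0.045 6.499] x at -85 2.7 z [-83.9  -9.6] x [-3.7 16.4] y [-6.3 12. ]
wrist 775 dx/dz [ 0.048 18.402] x at -85 14.3 z [-83.5  -8.5] x [14.4 18. ] y [-8.7  8.7]
at [606.8 -30.2 216.9] yaw 0.139 j6 1.32 F [ 0.3 -1.  -1. ] gap 17.5
[0.001, -0.0002, 0.0749, -0.0002]
[-0.071, 0.0658, -0.0031, -0.0002]
[-0.071, 0.0658, 0.1189, -0.0002]
```

Request:
move_arm(
  moves=[
    [0,0,-0.02,0],
    [0,0,-0.02,0],
    [-0.03,0.03,-0.02,0],
    [-0.06,0.055,-0.02,0],
    [-0.0755,0.066,-0.02,0],
    [-0.0755,0.066,-0.02,0],
    [-0.0755,0.066,-0.02,0],
    [-0.0755,0.066,-0.02,0],
  ],
)

```text
clock: 44.7
eef_pos: [542.0, -105.4, 237.7]
eef_rot: [-3.141, 0.001, 0.139]
wrist_force: [-0.2, -0.2, -0.4]
finger_gap: 17.9
finger_force: 8.0
```

Request:
move_arm(
  moves=[
    [0,0,0.03,0],
    [0,0,0.06,0],
    [0,0,0.075,0],
    [0,0,0.085,0],
    [0,0,0.095,0],
    [0,0,0.105,0],
    [0,0,0.115,0],
    [0,0,0.125,0],
    [0,0,0.134,0],
    [0,0,0.136,0],
    [0,0,0.136,0],
  ],
)

```text
clock: 45.8
eef_pos: [541.5, -106.1, 102.1]
eef_rot: [-3.141, 0.0, 0.139]
wrist_force: [-0.1, -0.5, -0.5]
finger_gap: 17.8
finger_force: 8.0
```

Request:
move_arm(
  moves=[
    [0,0,0.002,0],
    [0,0,0.004,0],
    [0,0,0.004,0],
  ],
)

```text
clock: 46.1
eef_pos: [541.5, -106.1, 98.3]
eef_rot: [3.142, 0.0, 0.139]
wrist_force: [0.2, 0.5, -1.5]
finger_gap: 18.2
finger_force: 8.0
```

Request:
move_arm(
  moves=[
    [0,0,0.002,0],
    [0,0,0.003,0],
    [0,0,0.003,0],
  ],
)

```text
clock: 46.4
eef_pos: [541.9, -106.1, 96.0]
eef_rot: [3.141, -0.001, 0.139]
wrist_force: [-0.6, 0.9, 5.2]
finger_gap: 17.9
finger_force: 8.0
```

Request:
move_arm(
  moves=[
    [0,0,0,0],
    [0,0,0,0],
    [0,0,0,0],
    [0,0,-0.04,0],
    [0,0,-0.08,0],
    [0,0,-0.105,0],
    [0,0,-0.105,0],
  ],
  jaw=0.026,
  squeeze=3,
)

```text
clock: 47.1
eef_pos: [542.8, -106.4, 204.0]
eef_rot: [3.139, -0.005, 0.139]
wrist_force: [0.5, 0.2, 0.2]
finger_gap: 25.9
finger_force: 0.0
```

```bash
python3 -c "
from h import *
tops();sticks();bands('side');stick(519.2,421.9,.172)"
```

```text
top 22 28 6 z95 128.2 local 26.0 24.1
side -22 -28 103 z95 132.2 local -25.4 -25.3
side 22 -28 100 z95 131.9 local 23.2 -25.4
side 22 28 120 z95 131.3 local 20.2 30.4
px [160. 210.] n 559 xy [657.6 422.1] size [ 43.  184.2] longyaw 1.885 z [12.5 18.6 23.9]
px [167. 253.] n 276 xy [518.9 421.6] size [118.6  21.1] longyaw 0.165 z [11.7 18.  23.1]
px [296. 292.] n 134 xy [396.9  33.8] size [63.1 20.7] longyaw 1.549 z [13.3 18.9 23.3]
side yel
px [315. 239.] n 28 xy [578.  -34.8] size [18.5  8. ] longyaw 0.115 z [82.  88.1 94.2]
side grn
px [224. 384.] n 216 xy [520.4 424.7] size [45.6 19. ] longyaw 0.178 z [ 6.1 19.5 22.8]
side blu
px [323. 229.] n 17 xy [586.5 -92.4] size [12.9  7.4] longyaw 0.299 z [81.  84.9 91.7]
px [242. 293.] n 126 xy [669.  172.5] size [65.5 21.3] longyaw 1.562 z [ 7.2 18.7 28.1]
side red
px [337. 232.] n 19 xy [544.1 -96.7] size [18.2  5.3] longyaw 0.014 z [79.9 86.8 92.1]
at [ 5.41033e+02 -1.05930e+02  1.98968e+02  1.39000e-01]
[[0.0834, -0.5268, 0.019, -0.0331], [0.0834, -0.5268, 0.139, -0.0331]]
[[0.0, 0.0, 0.055, -0.0]]
[[0.0, 0.0, -0.12, -0.0]]
[[-0.1129, 0.3533, -0.0, 0.033], [-0.133, 0.4566, 0.015, 0.033]]
[[0.0, 0.0, 0.04, -0.0]]
```

Request:
move_arm(
  moves=[
    [0.01,-0.045,0,0],
    [0.02,-0.095,0.01,0],
    [0.03,-0.145,0.019,0],
    [0.04,-0.195,0.019,0],
    [0.05,-0.245,0.019,-0.01],
    [0.06,-0.295,0.019,-0.02],
    [0.07,-0.345,0.019,-0.033],
    [0.08,-0.395,0.019,-0.033],
    [0.0834,-0.445,0.019,-0.033],
    [0.0834,-0.495,0.03,-0.033],
    [0.0834,-0.5268,0.07,-0.033],
    [0.0834,-0.5268,0.1,-0.033],
  ],
  jaw=0.04,
)

```text
clock: 48.5
eef_pos: [549.4, 430.8, 97.7]
eef_rot: [-3.141, 0.001, 0.176]
wrist_force: [-0.1, 0.3, 0.2]
finger_gap: 40.0
finger_force: 0.0
```

Request:
move_arm(
  moves=[
    [0,0,0.02,0],
    [0,0,0.039,0],
    [0,0,0.039,0],
    [0,0,0.039,0],
  ],
)

```text
clock: 48.9
eef_pos: [551.1, 427.0, 60.9]
eef_rot: [3.141, 0.001, 0.172]
wrist_force: [0.9, 0.4, -0.1]
finger_gap: 39.9
finger_force: 0.0
```

```bash
python3 -c "
from h import *
wlook(); go((519.2+31.5,421.9+5.5,5,.172))"
```

```text
px [301. 120.] n 1734 xy [632.2 453.1] size [ 9.6 78.5] longyaw 1.871 z [14.5 17.3 20. ]
px [318. 287.] n 4319 xy [532.8 424.7] size [95.  18.6] longyaw 0.162 z [16.4 17.7 18.7]
at [551.5 427.2  61.9] yaw 0.172 j6 2.01 F [-0.4 -0.   0.2] gap 39.9
[-0.0008, -0.0003, 0.0569, -0.0004]
```

Request:
move_arm(
  moves=[
    [0,0,0.03,0],
    [0,0,0.05,0],
    [0,0,0.056,0],
    [0,0,0.056,0],
    [0,0,0.056,0],
  ],
)

```text
clock: 49.45
eef_pos: [552.0, 427.6, 7.1]
eef_rot: [-3.141, -0.002, 0.172]
wrist_force: [0.3, 0.4, -0.3]
finger_gap: 39.7
finger_force: 0.0
```

Request:
move_arm(
  moves=[
    [0,0,0,0],
    [0,0,0,0],
    [0,0,0,0],
    [0,0,0,0],
  ],
  jaw=0.01,
  squeeze=3,
)

```text
clock: 49.85
eef_pos: [551.4, 427.3, 5.9]
eef_rot: [-3.141, -0.001, 0.172]
wrist_force: [-1.1, 0.4, 3.6]
finger_gap: 18.2
finger_force: 3.0
```

Request:
move_arm(
  moves=[
    [0,0,-0.03,0],
    [0,0,-0.06,0],
    [0,0,-0.1,0],
    [0,0,-0.12,0],
    [0,0,-0.12,0],
    [0,0,-0.12,0],
  ],
)

```text
clock: 50.45
eef_pos: [551.0, 427.0, 124.4]
eef_rot: [3.141, 0.001, 0.172]
wrist_force: [-0.1, 0.6, -1.6]
finger_gap: 17.8
finger_force: 3.0
```

Request:
move_arm(
  moves=[
    [-0.014,0.044,0,0.005],
    [-0.028,0.088,0,0.01],
    [-0.042,0.132,0,0.02],
    [-0.056,0.176,0,0.033],
    [-0.07,0.22,0,0.033],
    [-0.084,0.264,0,0.033],
    [-0.098,0.309,0,0.033],
    [-0.113,0.353,0,0.033],
    [-0.12,0.388,0.005,0.033],
    [-0.127,0.423,0.01,0.033],
    [-0.133,0.4566,0.015,0.033],
    [-0.133,0.4566,0.015,0.033],
  ],
)

```text
clock: 51.65
eef_pos: [496.9, -48.2, 108.1]
eef_rot: [-3.141, 0.004, 0.135]
wrist_force: [-0.1, 0.1, 0.1]
finger_gap: 17.9
finger_force: 3.0
```

```bash
python3 -c "
from h import *
go(L(-61,38,70))"
```

```text
at [496.9 -48.2 108.1] yaw 0.135 j6 1.27 F [-0.1  0.1  0.1] gap 17.9
[0.0013, -0.0029, 0.0381, -0.0036]
```

Request:
move_arm(
  moves=[
    [0,0,0.012,0],
    [0,0,0.018,0],
    [0,0,0.022,0],
    [0,0,0.025,0],
    [0,0,0.028,0],
    [0,0,0.031,0],
    [0,0,0.034,0],
    [0,0,0.037,0],
    [0,0,0.039,0],
    [0,0,0.039,0],
  ],
)

```text
clock: 52.65
eef_pos: [498.2, -45.4, 71.1]
eef_rot: [-3.142, 0.0, 0.139]
wrist_force: [-0.3, 0.9, -0.5]
finger_gap: 17.9
finger_force: 3.0
```

Request:
move_arm(
  moves=[
    [0,0,-0.03,0],
    [0,0,-0.065,0],
    [0,0,-0.1,0],
    [0,0,-0.135,0],
    [0.01,0,-0.135,0],
    [0.05,0,-0.135,0],
    [0.09,0,-0.135,0],
    [0.13,0,-0.135,0],
    [0.165,0,-0.135,0],
    [0.185,0,-0.135,0],
    [0.185,0,-0.135,0],
    [0.185,0,-0.135,0],
  ],
)

```text
clock: 53.85
eef_pos: [681.2, -19.8, 204.9]
eef_rot: [-3.141, 0.002, 0.139]
wrist_force: [-1.2, 1.1, -0.4]
finger_gap: 17.7
finger_force: 3.0
```

Request:
move_arm(
  moves=[
    [0,0,0.03,0],
    [0,0,0.06,0],
    [0,0,0.076,0],
    [0,0,0.078,0],
    [0,0,0.078,0],
    [0,0,0.078,0],
    [0,0,0.078,0],
  ],
)

```text
clock: 54.55
eef_pos: [682.0, -19.9, 129.8]
eef_rot: [3.141, -0.002, 0.139]
wrist_force: [0.8, 0.3, -0.1]
finger_gap: 17.9
finger_force: 3.0
```

```bash
python3 -c "
from h import *
go(L(124,38,127))"
```

```text
at [682.  -19.9 129.8] yaw 0.139 j6 1.35 F [ 0.8  0.3 -0.1] gap 17.9
[-0.0009, -0.0004, 0.0028, -0.0002]
```

Identical to the red run, so I'll use the same swing.

Request:
move_arm(
  moves=[
    [-0.003,0,0.005,0],
    [-0.009,0,0.004,0],
    [-0.015,0,-0.002,0],
    [-0.021,0,-0.008,0],
    [-0.028,0,-0.012,0],
    [-0.035,0,-0.016,0],
    [-0.042,0,-0.019,0],
    [-0.049,0,-0.022,0],
    [-0.057,0,-0.024,0],
    [-0.065,0,-0.025,0],
    [-0.073,0,-0.025,0],
    [-0.076,0,-0.025,0],
  ],
)

```text
clock: 55.75
eef_pos: [605.4, -30.4, 153.4]
eef_rot: [-3.142, 0.0, 0.139]
wrist_force: [0.2, 0.1, -0.2]
finger_gap: 18.1
finger_force: 3.0
```

Request:
move_arm(
  moves=[
    [-0.001,0,0,0],
    [0.001,0,0,0],
    [0.001,0,-0.03,0],
    [0.001,0,-0.065,0],
    [0.001,0,-0.085,0],
    [0.001,0,-0.085,0],
    [0.001,0,-0.085,0],
  ],
  squeeze=8,
)

```text
clock: 56.45
eef_pos: [607.1, -30.1, 237.3]
eef_rot: [-3.141, 0.001, 0.139]
wrist_force: [-0.5, 0.4, -2.2]
finger_gap: 18.0
finger_force: 8.0
```

```bash
python3 -c "
from h import *
lean();go(L(-22,28,237),L(-22,28,98))"
```

```text
side 207 dx/dz [0.053 7.018] x at -85 2.5 z [-79.2  -8.5] x [-3.8 16.7] y [-6.9 12.7]
wrist 671 dx/dz [ 0.064 19.588] x at -85 14.1 z [-79.7  -9.1] x [14.5 19. ] y [-8.7  8.5]
at [606.8 -30.1 236.5] yaw 0.139 j6 1.32 F [-0.3 -0.3 -0.8] gap 17.9
[-0.071, 0.0099, -0.0005, -0.0002]
[-0.071, 0.0099, 0.1385, -0.0002]
```

Request:
move_arm(
  moves=[
    [-0.025,0.005,0,0],
    [-0.05,0.01,0,0],
    [-0.0755,0.01,0,0],
    [-0.0755,0.01,0,0],
    [-0.0755,0.01,0,0],
    [-0.0755,0.01,0,0],
  ],
)

```text
clock: 57.15
eef_pos: [534.2, -50.4, 237.8]
eef_rot: [-3.141, 0.001, 0.139]
wrist_force: [0.0, 0.3, -0.1]
finger_gap: 17.9
finger_force: 8.0
```

Request:
move_arm(
  moves=[
    [0,0,0.03,0],
    [0,0,0.06,0],
    [0,0,0.075,0],
    [0,0,0.085,0],
    [0,0,0.095,0],
    [0,0,0.105,0],
    [0,0,0.115,0],
    [0,0,0.125,0],
    [0,0,0.134,0],
    [0,0,0.138,0],
    [0,0,0.138,0],
  ],
)

```text
clock: 58.25
eef_pos: [533.6, -50.5, 99.8]
eef_rot: [-3.141, 0.001, 0.139]
wrist_force: [-0.1, 1.0, -0.7]
finger_gap: 18.2
finger_force: 8.0
```

Request:
move_arm(
  moves=[
    [0,0,0.002,0],
    [0,0,0.004,0],
    [0,0,0.005,0],
    [0,0,0.005,0],
  ],
)

```text
clock: 58.65
eef_pos: [533.8, -50.5, 95.3]
eef_rot: [3.142, 0.0, 0.139]
wrist_force: [0.4, 0.2, -0.2]
finger_gap: 17.7
finger_force: 8.0
```

Request:
move_arm(
  moves=[
    [0,0,0.002,0],
    [0,0,0.004,0],
    [0,0,0.004,0],
  ],
)

```text
clock: 58.95
eef_pos: [534.4, -50.6, 92.0]
eef_rot: [3.141, -0.002, 0.139]
wrist_force: [0.6, 0.7, 5.6]
finger_gap: 18.3
finger_force: 8.0
```

Request:
move_arm(
  moves=[
    [0,0,0,0],
    [0,0,0,0],
    [0,0,0,0],
    [0,0,-0.04,0],
    [0,0,-0.08,0],
    [0,0,-0.12,0],
    [0,-0.04,-0.12,0],
    [0,-0.08,-0.12,0],
    [0,-0.12,-0.12,0],
    [0,-0.16,-0.12,0],
    [0,-0.2,-0.12,0],
    [0,-0.2,-0.12,0],
  ],
  jaw=0.026,
  squeeze=3,
)

```text
clock: 60.15
eef_pos: [505.3, 151.1, 211.2]
eef_rot: [-3.141, 0.0, 0.143]
wrist_force: [-0.1, -0.7, -0.1]
finger_gap: 26.1
finger_force: 0.0
```

```bash
python3 - <<'E'
from h import *
tops()
c=cam("top");P=pts(c);z=P[...,2];f=c["frame"]
a=cam("side")["frame"];cv2.imwrite('pics/s5.png',np.hstack([cv2.resize(a[180:290,260:400],(500,393)),cv2.resize(f[200:320,290:380],(295,393))]))
m=(np.abs(P[...,0]-395)<75)&(np.abs(P[...,1]+150)<80)
print("lid");blobs(P,m&(z>78)&(z<95),60);blobs(P,m&(z>110)&(z<130),20)
E
```

```text
top -22 -28 45 z95 134.6 local -21.3 -28.6
top -22 28 41 z95 131.9 local -23.0 27.8
top 22 -28 44 z95 133.8 local 22.7 -28.2
top 22 28 50 z95 133.6 local 19.5 27.2
side -22 -28 100 z95 131.5 local -22.1 -25.4
side -22 28 99 z95 132.3 local -26.8 31.0
side 22 -28 99 z95 132.1 local 23.4 -25.3
side 22 28 120 z95 132.1 local 20.0 31.1
lid
px [360. 291.] n 1608 xy [ 396.7 -150.8] size [112.2 124.7] longyaw 1.712 z [82.  86.8 91.3]
px [361. 292.] n 119 xy [ 397.3 -149.9] size [32.7 30.3] longyaw 1.549 z [116.8 122.3 126.7]
```

View pics/s5.png

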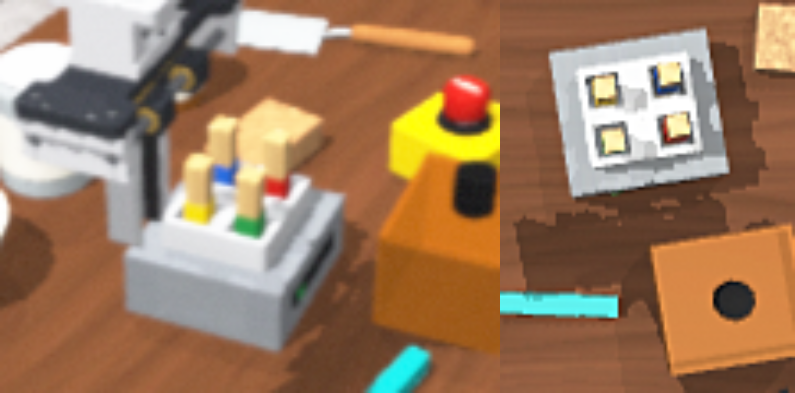

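All four sticks stand in the slots, with tops at (198,160), (222,130), (277,145) and (250,185) in the left crop, all at the expected height. The lid is at (396.7,−150.8). I'll fetch it now.

```bash
python3 -c "
from h import *
chain([(396.5,-150.4,190,.139),(396.5,-150.4,125,.139)],[(396.5,-150.4,92.5,.139)],[(396.5,-150.4,240,.139)],[(563.5,-74.4,240,.139)],[(563.5,-74.4,147,.139)])"
```

```text
at [5.06294e+02 1.46724e+02 2.11252e+02 1.38000e-01]
[[-0.1496, 0.2792, 0.0213, -0.0009], [-0.1496, 0.2792, 0.0863, -0.0009]]
[[0.0, 0.0, 0.0325, -0.0]]
[[0.0, 0.0, -0.1475, -0.0]]
[[0.1759, -0.0521, -0.0, -0.0]]
[[0.0, 0.0, 0.093, -0.0]]
```

Request:
move_arm(
  moves=[
    [-0.025,0.047,0.0,0],
    [-0.05,0.093,0.01,0],
    [-0.075,0.14,0.02,0],
    [-0.1,0.187,0.021,0],
    [-0.125,0.233,0.021,0],
    [-0.15,0.279,0.021,0],
    [-0.15,0.279,0.021,0],
    [-0.15,0.279,0.021,0],
    [-0.15,0.279,0.021,0],
  ],
  jaw=0.07,
)

```text
clock: 61.25
eef_pos: [396.0, -150.0, 190.4]
eef_rot: [-3.142, -0.0, 0.137]
wrist_force: [-0.7, 0.8, -0.3]
finger_gap: 69.9
finger_force: 0.0
```

```bash
python3 -c "
from h import *
go((396.5,-150.4,92.5,.139))"
```

```text
at [ 396.  -150.   190.4] yaw 0.137 j6 0.99 F [-0.7  0.8 -0.3] gap 69.9
[0.0004, 0.0005, 0.0979, -0.0024]
```

Request:
move_arm(
  moves=[
    [0,0,0.04,0],
    [0,0,0.075,0],
    [0,0,0.092,0],
    [0,0,0.098,0],
    [0,0,0.098,0],
    [0,0,0.098,0],
  ],
)

```text
clock: 61.85
eef_pos: [396.8, -149.4, 93.3]
eef_rot: [3.141, -0.001, 0.139]
wrist_force: [-0.0, 0.0, 0.2]
finger_gap: 70.1
finger_force: 0.0
```

Request:
move_arm(
  moves=[
    [0,0,0,0],
    [0,0,0,0],
    [0,0,0,0],
    [0,0,0,0],
    [0,0,0,0],
    [0,0,0,0],
  ],
  jaw=0.02,
  squeeze=35,
)

```text
clock: 62.45
eef_pos: [396.3, -149.7, 92.5]
eef_rot: [3.141, -0.0, 0.139]
wrist_force: [0.4, -1.4, 0.5]
finger_gap: 33.3
finger_force: 35.0
```

Request:
move_arm(
  moves=[
    [0,0,-0.02,0],
    [0,0,-0.05,0],
    [0,0,-0.085,0],
    [0,0,-0.12,0],
    [0,0,-0.148,0],
    [0,0,-0.148,0],
    [0,0,-0.148,0],
  ],
)

```text
clock: 63.15
eef_pos: [395.8, -149.4, 239.1]
eef_rot: [-3.141, 0.001, 0.139]
wrist_force: [-0.7, -0.3, -5.8]
finger_gap: 33.5
finger_force: 35.0
```

```bash
python3 -c "
from h import *
go((563.5,-74.4,240,.139))"
```

```text
at [ 395.8 -149.4  239.1] yaw 0.139 j6 0.98 F [-0.7 -0.3 -5.8] gap 33.5
[0.1764, -0.051, -0.0009, -0.0003]
```

Request:
move_arm(
  moves=[
    [0.03,-0.009,0,0],
    [0.06,-0.018,0,0],
    [0.09,-0.027,0,0],
    [0.12,-0.036,0,0],
    [0.15,-0.044,0,0],
    [0.17,-0.05,0,0],
    [0.1764,-0.0515,0,0],
    [0.1764,-0.0515,0,0],
    [0.1764,-0.0515,0,0],
    [0.1764,-0.0515,0,0],
  ],
)

```text
clock: 64.15
eef_pos: [563.1, -74.6, 240.2]
eef_rot: [-3.142, 0.0, 0.138]
wrist_force: [0.5, 0.3, -4.6]
finger_gap: 33.7
finger_force: 35.0
```

```bash
python3 - <<'E'
from h import *
go((563.5,-74.4,147.5,.139))
c=cam("wrist");P=pts(c);z=P[...,2]
print("lidtop");blobs(P,(z>222)&(z<240)&(np.hypot(P[...,0]-563,P[...,1]+74)<95),400)
E
```

```text
at [563.1 -74.6 240.2] yaw 0.138 j6 1.24 F [ 0.5  0.3 -4.6] gap 33.7
[0.0005, -0.0001, 0.0927, -0.0009]
lidtop
px [321. 233.] n 29165 xy [581.1 -72.2] size [ 77.9 124.8] longyaw 1.712 z [231.9 233.  234.1]
px [321. 349.] n 1823 xy [531.5 -79.1] size [23.1 48.2] longyaw 1.715 z [232.5 233.5 234.4]
```

Request:
move_arm(
  moves=[
    [0,0,0.02,0],
    [0,0,0.04,0],
    [0,0,0.055,0],
    [0,0,0.067,0],
    [0,0,0.077,0],
    [0,0,0.085,0],
    [0,0,0.089,0],
    [0,0,0.091,0],
    [0,0,0.091,0],
    [0,0,0.091,0],
  ],
)

```text
clock: 65.2
eef_pos: [564.0, -74.2, 149.8]
eef_rot: [3.141, -0.001, 0.139]
wrist_force: [-0.2, -0.5, -3.8]
finger_gap: 33.7
finger_force: 35.0
```

Request:
move_arm(
  moves=[
    [0,0,0.001,0],
    [0,0,0.002,0],
    [0,0,0.002,0],
  ],
)

```text
clock: 65.5
eef_pos: [563.9, -74.2, 147.7]
eef_rot: [3.141, -0.001, 0.139]
wrist_force: [-1.8, -0.5, -0.4]
finger_gap: 33.6
finger_force: 35.0
```

Request:
move_arm(
  moves=[
    [0,0,0.001,0],
    [0,0,0.001,0],
  ],
)

```text
clock: 65.7
eef_pos: [563.9, -74.3, 147.6]
eef_rot: [3.141, -0.001, 0.139]
wrist_force: [-5.1, -0.3, 9.6]
finger_gap: 33.3
finger_force: 35.0
```

Request:
move_arm(
  moves=[
    [0,0,0,0],
    [0,0,0,0],
    [0,0,0,0],
    [0,0,-0.03,0],
    [0,0,-0.06,0],
    [0,0,-0.07,0],
    [0,0,-0.07,0],
    [0,0,-0.07,0],
  ],
  jaw=0.07,
)

```text
clock: 66.5
eef_pos: [563.4, -74.0, 214.9]
eef_rot: [-3.141, 0.002, 0.139]
wrist_force: [0.7, -0.2, 0.2]
finger_gap: 70.3
finger_force: 0.0
```

```bash
python3 -c "
from h import *
go((474.4,-312,150,.139),(474.4,-312,60,.139))"
```

```text
at [563.4 -74.  214.9] yaw 0.139 j6 1.24 F [ 0.7 -0.2  0.2] gap 70.3
[-0.121, 0.2234, 0.0649, -0.0002]
[-0.121, 0.2234, 0.1549, -0.0002]
```

Request:
move_arm(
  moves=[
    [-0.024,0.045,0,0],
    [-0.048,0.09,0,0],
    [-0.073,0.134,0,0],
    [-0.097,0.179,0.02,0],
    [-0.121,0.2234,0.05,0],
    [-0.121,0.2234,0.065,0],
    [-0.121,0.2234,0.065,0],
    [-0.121,0.2234,0.065,0],
    [-0.121,0.2234,0.065,0],
  ],
)

```text
clock: 67.4
eef_pos: [475.7, -311.3, 152.3]
eef_rot: [3.141, -0.001, 0.14]
wrist_force: [-1.2, -0.2, -0.0]
finger_gap: 70.0
finger_force: 0.0
```

```bash
python3 - <<'E'
from h import *
go((474.4,-312,60,.139))
for n in("wrist","top"):
    c=cam(n);P=pts(c);H,S,V=cv2.split(cv2.cvtColor(c["frame"],cv2.COLOR_BGR2HSV));z=P[...,2]
    m=((H<6)|(H>173))&(S>150)&(np.hypot(P[...,0]-474,P[...,1]+312)<45)&(z>55)
    print(n);blobs(P,m,25)
    if n=="top":
        print("lid");blobs(P,(z>134)&(z<150)&(np.hypot(P[...,0]-563,P[...,1]+74)<100),200)
E
```

```text
at [ 475.7 -311.3  152.3] yaw 0.14 j6 0.79 F [-1.2 -0.2 -0. ] gap 70.0
[-0.0014, 0.0006, 0.0923, 0.0012]
wrist
top
lid
px [333. 232.] n 1696 xy [563.9 -74.6] size [112.6 124. ] longyaw 1.711 z [137.6 141.9 146. ]
```

The lid is seated: its top is at 141.9 mm, the same as at the start. I'll grip the stop head and turn it.

Request:
move_arm(
  moves=[
    [-0.0005,0.0005,0.03,0],
    [-0.0005,0.0005,0.06,0],
    [-0.0005,0.0005,0.08,0],
    [-0.0005,0.0005,0.089,0],
    [-0.0005,0.0005,0.091,0],
    [-0.0005,0.0005,0.091,0],
    [-0.0005,0.0005,0.091,0],
  ],
)

```text
clock: 68.2
eef_pos: [475.0, -313.0, 61.6]
eef_rot: [3.14, -0.001, 0.139]
wrist_force: [0.0, 0.1, 0.2]
finger_gap: 70.2
finger_force: 0.0
```

Request:
move_arm(
  moves=[
    [0,0,0,0],
    [0,0,0,0],
    [0,0,0,0],
    [0,0,0,0],
    [0,0,0,0],
  ],
  jaw=0.03,
  squeeze=12,
)

```text
clock: 68.7
eef_pos: [474.4, -312.1, 60.5]
eef_rot: [-3.14, 0.0, 0.139]
wrist_force: [-0.6, 5.5, 4.3]
finger_gap: 41.9
finger_force: 12.0
```

Request:
move_arm(
  moves=[
    [0,0,0,0.13],
    [0,0,0,0.26],
    [0,0,0,0.39],
    [0,0,0,0.52],
    [0,0,0,0.65],
    [0,0,0,0.78],
    [0,0,0,0.91],
    [0,0,0,1.04],
    [0,0,0,1.17],
    [0,0,0,1.25],
    [0,0,0,1.3],
    [0,0,0,1.3],
  ],
)

```text
clock: 69.9
eef_pos: [475.1, -311.6, 60.5]
eef_rot: [-3.14, 0.001, -1.162]
wrist_force: [3.8, 8.4, 2.2]
finger_gap: 41.6
finger_force: 12.0
```

```bash
python3 -c "
from h import *
st()"
```

```text
{'clock': 69.9, 'joints': [-0.646, 0.498, 1.607, 0.002, 1.037, 2.086], 'qd': [0.001, -0.001, -0.002, -0.001, 0.001, -0.047], 'effort': [-5.562, -58.531, -30.552, -2.019, -0.447, 1.075], 'eef_pos': [475.067, -311.562, 60.46], 'eef_rot': [-3.14, 0.001, -1.162], 'wrist_force': [3.808, 8.406, 2.245], 'moment': [1.67, -0.825, 0.21], 'finger_force': 12.0, 'finger_gap': 41.625}
```

Request:
move_arm(
  moves=[
    [0,0,-0.003,0],
    [0,0,-0.006,0],
    [0,0,-0.008,0],
    [0,0,-0.009,0],
    [0,0,-0.01,0],
    [0,0,-0.01,0],
  ],
  squeeze=20,
)

```text
clock: 70.5
eef_pos: [474.7, -311.3, 68.8]
eef_rot: [-3.141, 0.002, -1.161]
wrist_force: [9.4, 3.9, -14.5]
finger_gap: 41.4
finger_force: 20.0
```

Request:
move_arm(
  moves=[
    [0,0,0,0],
    [0,0,0,0],
    [0,0,0,0],
    [0,0,0,0],
    [0,0,-0.03,0],
    [0,0,-0.07,0],
    [0,0,-0.11,0],
    [0,0,-0.13,0],
    [0,0,-0.13,0],
  ],
  jaw=0.07,
)

```text
clock: 71.4
eef_pos: [475.2, -313.4, 203.7]
eef_rot: [-3.139, -0.005, -1.161]
wrist_force: [-0.0, -0.4, -0.2]
finger_gap: 70.2
finger_force: 0.0
```

Request:
move_arm(
  moves=[
    [-0.05,0,0,0],
    [-0.1,0,0,0],
    [-0.12,0,0,0],
    [-0.12,0,0,0],
    [-0.12,0,0,0],
  ],
)

```text
clock: 71.9
eef_pos: [426.6, -202.7, 199.9]
eef_rot: [3.141, 0.0, -1.161]
wrist_force: [1.0, -0.3, -0.1]
finger_gap: 70.0
finger_force: 0.0
```

```bash
python3 - <<'E'
from h import *
st()
c=cam("top");P=pts(c);f=c["frame"];z=P[...,2];a=cam("side")["frame"]
H,S,V=cv2.split(cv2.cvtColor(f,cv2.COLOR_BGR2HSV))
m=(np.hypot(P[...,0]-474.5,P[...,1]+312)<26)&(z>70)&(z<110)
print(m.sum(),np.percentile(z[m],[50,80,95]) if m.any() else 0)
d=np.load("top0.npz");Q=d["P"];m=(np.hypot(Q[...,0]-474.5,Q[...,1]+312)<26)&(Q[...,2]>70)&(Q[...,2]<110);print("start",m.sum(),np.percentile(Q[...,2][m],[50,80,95]))
cv2.imwrite("pics/end.png",np.hstack([cv2.resize(f[140:350,120:500],(480,265)),cv2.resize(a[150:310,200:460],(320,265))]))
E
```

```text
{'clock': 71.9, 'joints': [-0.521, 0.131, 1.739, -0.0, 1.271, 2.211], 'qd': [-0.015, 0.019, -0.021, -0.002, 0.003, -0.002], 'effort': [1.025, -43.915, -33.702, 0.007, -0.038, 0.078], 'eef_pos': [426.633, -202.716, 199.926], 'eef_rot': [3.141, 0.0, -1.161], 'wrist_force': [0.981, -0.289, -0.125], 'moment': [0.086, -0.054, 0.003], 'finger_force': 0.0, 'finger_gap': 69.994}
170 [93.02935222 96.4633235  98.32067992]
start 176 [92.96172782 96.01172015 98.74515827]
```

View pics/end.png

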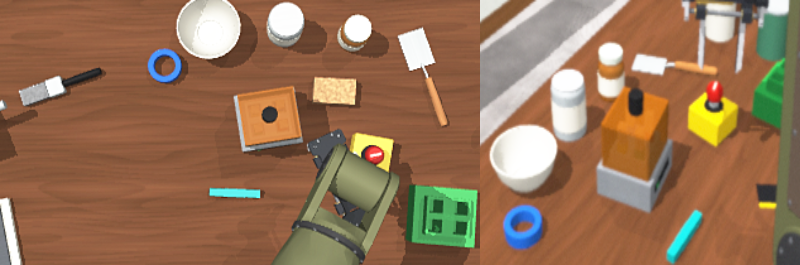

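The final views show the lid seated on the stand at (268,115) and the stop head back at its starting height at (373,155) with its white line turned. The bystanders look unmoved. I'm handing the job in.

```bash
python3 -c "
from h import *
print(manip.sign_off())"
```

```text
the job is handed in; nothing more can be done
None
```

The job is handed in at about 72 s: stop pushed down, lid off, all four sticks standing in the slots, lid back on the shoulder, and the stop turned clockwise to its end and pulled up to its starting height.

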